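# Find the stamped parts crate and push it to the dispatch line

### The arm

A 6-joint arm with a two-finger parallel gripper is mounted at the origin on the work surface. World frame = base frame: x ahead of the robot, y to its left, z up, the work surface at z = 0. Lengths are in m, angles in rad, forces in N, time in s.
With the tool pointing down it reaches from about 0.35 to 0.975 m from the base axis. Payload 4.9 kg.
Tool frame: the origin (TCP) lies at the very end of the fingers, on their centre line; the grasp point (between the pads) lies 19 mm behind it (ctrl.grasp_offset is the distance from the TCP to the grasp point, in m); y points along the fingers, z is the direction in which the jaws open and shut, and the axes are right-handed (so a half turn about y gives the same grasp; the last joint's range is limited). The gripper opens to 85 mm and grips with 20 to 120 N. Pads are 22 mm wide; open, the fingers measure 114 mm over their backs; the gripper's body (76 mm by 85 mm) begins 54 mm behind the grasp point. The pads swing forward as they close: fully open they stand 13 mm farther back than shut.
Start: joints at [-1.358, 0.053, 1.613, -0, 1.476, -0.119], TCP at [0.204, -0.591, 0.231] pointing down, gripper open.
Joint ranges: [-3.01, 3.01], [-1.01, 2.22], [0.06, 2.58], [-1.02, 4.17], [0.09, 2.62], [-3.14, 3.14]. Speed limits (rad/s): [2.57, 2.57, 3.14, 3.14, 3.14, 3.14].

### API

Orientations are given as a rotation vector (axis times angle).
In Python, from station import ctrl, eyes, finish_job, find_in, regions_of, pinpoint gives the robot as it stands.
- The arm moves only by the tool play_rows, never from a script. Its argument "moves" is a list of rows, each an object of numbers: "x", "y", "z": the shift along the world's x, y, z in cm; "turn": the turn about the world's z in degrees; "jaw": the finger opening in cm, from 0 to 8.54. A call has 1 to 8 rows; each row shifts and turns the commanded pose from where the row before left it; what a row does not reach is not made up. A row lasts 1/12 s, in which the tool goes at most 41.7 mm and 7.16 degrees, less where a joint would pass 70% of its speed; a pose out of reach is approached as far as the arm can. A call is refused whole if a number of a shift passes 4.17 or a number of a turn 7.16, either way. A call with a gripper value outside its range is refused whole. The fingers move at their own pace and stop on an object; "squeeze" is the grip in N (left out, the last holds). Time passes only in rows, so rows that do not move let the fingers close. It gives the time, the measured TCP pose, the force and the opening at its end, in the units of the state.
- ctrl.get_obs(): the state, without advancing time (a new reading comes with each control period).
- eyes.get_image(name): name is "side" or "top" or "wrist"; returns a dict with "img" (420x560x3 uint8, red, green, blue), "camera_matrix" (3x3 intrinsics, pixels), "cam_to_world" (4x4, takes a point from camera to world coordinates). Camera axes: x right, y up, looking along -z (the intrinsics and any distortion apply to the point x, -y, -z); pixel columns grow to the right and rows downward; lengths in m; the calibration is good to about 2 mm. The wrist camera is an equidistant fisheye: a pixel r from the principal point sees the ray r / f radians off the axis. A picture is of the moment at which its call begins. There is no depth.
- finish_job(): hands the job in, once; it reports no verdict.
Trained networks look in the newest picture that a camera, given by its name, has taken for a name from the list of things; names that differ only in an ending like _2 or _b are one class to them, and where a whole thing is asked for, a point or a joint stands for the part that bears it (a point fixed in the world has none). Each returns a list of dicts, best first, with "score" (0 to 1); they miss things now and then, are a little off and sometimes report something else, mostly with a low value. They report only what shows in the picture. A call takes as long as a camera call. They do not tell look-alikes from the thing itself.
- find_in(camera, query): "point" ([column, row] in pixels, amid what is visible of it).
- regions_of(camera, query): "pixels" (420x560 bool, what is visible of it) and "point" ([column, row] in pixels, amid what is visible of it).
- pinpoint(camera, query): "point" ([column, row] in pixels: a listed point, or the origin of a listed thing).
The state is a dict: "t": time; "q": joint angles; "dq": joint speeds; "effort": joint torques, N m; "tool_pos": TCP position; "tool_rot": TCP orientation; "contact_force": force on the tool from outside, world axes, zero at the start; "wrist_torque": the same for the moment, N m; "opening": finger opening in m.
Only numpy, scipy, OpenCV 4.12 (cv2) and the standard library are available. Lean on these libraries where they do the work, as an engineer would, in place of code of your own. Each camera call takes 0.05 s, during which the arm holds its last target.

### The job

Without picking anything up, tip up the two grey crates one at a time with the fingertips - first the one on the robot's left, then the one on its right - each towards the robot against the metal strip steeply, by about 60 degrees, so that its underside shows to the far side of the bench, and lower it gently back flat in its place. Then push the crate that has the orange stamp underneath straight forward along the bench until the bottom edge of its far side stands on the yellow dispatch line, roughly square to it. Leave the other crate where it stood and do not disturb the other things on the bench.

Things in the scene. Friction and masses are not known exactly. Their poses are not given: they have to be found in the camera images.
- crate_stamped: open empty grey plastic crate, 140 (x, away from the robot) x 150 (y) mm; near and far end walls 60 high, side walls 32, all 4 thick; inner floor 8 above underside; 0.28-0.56 kg. Origin: centre of underside. Starts square to the tipping strip, within 2 mm of it. This one has an orange ring-and-dot stamp, 90 across, underneath; else the two look alike.
- crate_plain: open empty grey plastic crate, 140 (x, away from the robot) x 150 (y) mm; near and far end walls 60 high, side walls 32, all 4 thick; inner floor 8 above underside; 0.28-0.56 kg. Origin: centre of underside. Starts square to the tipping strip, within 2 mm of it. This one has nothing underneath.
- crate_stamped_near (a point): middle of the stamped crate's bottom edge on the near (robot, -x) side, at the outer face, underside height. A push of up to 10 N towards the robot on the near wall close to its rim (say from inside, with the fingertips) turns the crate up about this edge, which the strip keeps from sliding; let go below about 70 degrees it falls back flat, beyond that it falls over. The edge may creep up to 12 mm from the strip
- crate_stamped_far (a point): middle of the stamped crate's bottom edge on the far side, at the outer face, underside height
- crate_plain_near (a point): the same near bottom edge point of the unstamped crate, which behaves alike
- crate_plain_far (a point): the same far bottom edge point of the unstamped crate
- tip_strip: fixed flat aluminium tipping strip on the bench, on the robot's side of both crates, 20 (x) x 480 (y) x 4 (z) mm, low enough to reach over. Origin: on the bench, mid-length, at its edge that faces the crates; x points from the strip to the crates and dispatch line, y along it to the robot's left.
- dispatch_line: the dispatch line: a yellow stripe painted on the bench beyond the crates, 40 (x) x 560 (y) mm, flat, nearly parallel to the strip. Origin: centre of the stripe; x points across it, away from the robot, y along it.
- grease_can: bystander: can with a blue label, 48 mm across, 55 high, between the crates; origin centre of underside
- spool: bystander: white plastic spool, 56 mm across, 50 high, between the crates' ways to the line; origin centre of underside
- hex_nut: bystander: brass hexagon nut, 39 mm over corners, 18 high, between the crates' ways; origin centre of underside
- screwdriver: bystander: green-handled screwdriver lying left of the left crate; origin under its middle
- wrench: bystander: steel wrench lying right of the right crate; origin under its middle
- oil_jar: bystander: jar, 60 mm across, 85 high, far left; origin centre of underside
- bush: bystander: brass cylinder, 44 mm across, 45 high, far right; origin centre of underside
Mind the look-alikes: they are no part of the job. What is shaped like the crate_stamped but brown is not meant.

How it is judged:
On the way, in this order (a step that is already met when the one before it is completed fails the run):
1. the crate on the robot's left is tipped towards the robot by at least 50 degrees while the other stands flat (((y of crate_stamped in the frame of tip_strip above 0 m and angle between crate_stamped's own z axis and vertical above 0.87 rad and height (world z) of crate_stamped_far above 0.08 m and angle between crate_plain's own z axis and vertical below 0.06 rad and height (world z) of crate_plain below 0.008 m) or (y of crate_plain in the frame of tip_strip above 0 m and angle between crate_plain's own z axis and vertical above 0.87 rad and height (world z) of crate_plain_far above 0.08 m and angle between crate_stamped's own z axis and vertical below 0.06 rad and height (world z) of crate_stamped below 0.008 m))), for 0.2 s.
2. the left crate is flat again and the crate on the right is tipped towards the robot by at least 50 degrees (((not (y of crate_stamped in the frame of tip_strip above 0 m) and angle between crate_stamped's own z axis and vertical above 0.87 rad and height (world z) of crate_stamped_far above 0.08 m and angle between crate_plain's own z axis and vertical below 0.06 rad and height (world z) of crate_plain below 0.008 m) or (not (y of crate_plain in the frame of tip_strip above 0 m) and angle between crate_plain's own z axis and vertical above 0.87 rad and height (world z) of crate_plain_far above 0.08 m and angle between crate_stamped's own z axis and vertical below 0.06 rad and height (world z) of crate_stamped below 0.008 m))), for 0.2 s.
3. both crates stand flat again, within about 40 mm of their places (angle between each of crate_stamped, crate_plain's own z axis and vertical below 0.06 rad and height (world z) of each of crate_stamped, crate_plain below 0.008 m and distance of each of crate_stamped_near, crate_plain_near from where it was at the start of the episode below 0.04 m), for 0.2 s.
At the end, for the whole second after the job is handed in: the stamped crate is flat and still, the middle of its far bottom edge within 22 mm of the middle of the yellow line across it, and within 15 degrees of square to it; the unstamped crate is flat and still, its near edge within 40 mm of where it started (x of crate_stamped_far in the frame of dispatch_line between -0.022 and 0.022 m and y of crate_stamped_far in the frame of dispatch_line between -0.25 and 0.25 m and angle between the x axis of crate_stamped and the x axis of dispatch_line, either way round below 0.26 rad and angle between each of crate_stamped, crate_plain's own z axis and vertical below 0.06 rad and height (world z) of each of crate_stamped, crate_plain below 0.008 m and distance of crate_plain_near from where it was at the start of the episode below 0.04 m and linear speed of each of crate_stamped, crate_plain below 0.02 m/s); the robot touches nothing.
It fails at once if a crate is lifted: both its near and far bottom edges more than 25 mm off the bench (height (world z) of each of crate_stamped_near, crate_stamped_far above 0.025 m or height (world z) of each of crate_plain_near, crate_plain_far above 0.025 m).
It fails at once if a crate is tipped right over (beyond 85 degrees) (angle between any of crate_stamped, crate_plain's own z axis and vertical above 1.48 rad).
It fails at once if a crate is dropped back instead of lowered (turning faster than 4 rad/s) (angular speed of any of crate_stamped, crate_plain above 4 rad/s).
It fails at once if another thing on the bench is moved more than 30 mm (distance of any of grease_can, spool, hex_nut, screwdriver, wrench, oil_jar, bush from where it was at the start of the episode above 0.03 m).
It fails at once if the unstamped crate is pushed away from its place (near edge more than 60 mm) (distance of crate_plain_near from where it was at the start of the episode above 0.06 m).
It also fails if it takes over 72 s, if anything falls off the work surface, if the arm or the gripper's body presses on something with over 40 N, if the wrist force passes 120 N, or if a joint passes its speed limit or range.

## Working session

There is one attempt and no reset: what is moved stays moved. The work goes in short steps, Python scripts to look and compute and a tool call to move; the robot and the scene stay as the last step left them, time stands still between calls to the robot, and variables do not carry over. Pictures are saved under pics/ and viewed, and the job is handed in when it is done.

Besides the shell and the picture viewer there is one more tool, called after ">>>" as a command line: name --argument value ..., lists and objects as JSON in quotes. play_rows: Moves the arm, as the interface text tells. Its arguments: {"type":"object","properties":{"moves":{"type":"array"},"squeeze":{"type":"number"}},"required":["moves"]}

```bash
ls; mkdir -p pics
python3 - <<'E'
from station import ctrl, eyes, find_in, pinpoint
import cv2
o=ctrl.get_obs(); print(o)
for n in ["side","top","wrist"]:
    d=eyes.get_image(n); cv2.imwrite(f"pics/{n}0.png",d["img"][:,:,::-1]); print(n,d["camera_matrix"].tolist(),d["cam_to_world"].round(4).tolist(), [k for k in d])
for q in ["crate_stamped","crate_stamped_near","crate_stamped_far","crate_plain_near","tip_strip","dispatch_line","grease_can","spool","hex_nut"]:
    print(q,[( [round(float(v)) for v in r["point"]],round(r["score"],2)) for r in pinpoint("top",q)])
E
```

```text
pics
{'t': 0.0, 'q': array([-1.35796747e+00,  5.33688008e-02,  1.61433746e+00, -4.84659685e-06,
        1.47598851e+00, -1.19020952e-01]), 'dq': array([ 8.13723115e-04, -4.70875733e-04,  9.23633511e-04,  8.60857323e-05,
       -1.29368408e-03,  1.02897201e-03]), 'effort': array([-4.51165542e-04, -3.93683445e+01, -3.70176065e+01, -1.37247921e-04,
        6.97447904e-03,  1.32848083e-05]), 'tool_pos': array([ 0.20347113, -0.59027652,  0.23002966]), 'tool_rot': array([-0.34201592,  2.04384951, -2.03950316]), 'contact_force': array([ 1.25400913, -0.05341873,  0.35097618]), 'wrist_torque': array([ 0.00783667, -0.00534689, -0.03034388]), 'opening': 0.08536711202552662}
side [[446.2541495929572, 0.0, 280.48699154739717], [0.0, 446.2541495929572, 210.71465563547972], [0.0, 0.0, 1.0]] [[-0.8113, 0.3438, -0.4728, 0.1338], [-0.5846, -0.4813, 0.6532, 0.5905], [-0.003, 0.8063, 0.5915, 0.5571], [0.0, 0.0, 0.0, 1.0]] ['img', 'camera_matrix', 'cam_to_world']
top [[395.8840758355763, 0.0, 287.612573979322], [0.0, 395.8840758355763, 210.4080051466094], [0.0, 0.0, 1.0]] [[-0.019, 0.9881, -0.1527, 0.4293], [-0.9987, -0.026, -0.044, 0.0067], [-0.0475, 0.1517, 0.9873, 0.8421], [0.0, 0.0, 0.0, 1.0]] ['img', 'camera_matrix', 'cam_to_world']
wrist [[325.19226210127806, 0.0, 282.08491770463803], [0.0, 325.19226210127806, 202.80515978197297], [0.0, 0.0, 1.0]] [[0.3257, 0.9136, 0.2437, 0.2645], [-0.9455, 0.3151, 0.0822, -0.569], [-0.0017, -0.2571, 0.9664, 0.372], [0.0, 0.0, 0.0, 1.0]] ['img', 'camera_matrix', 'cam_to_world']
crate_stamped [([312, 316], 0.76), ([365, 183], 0.7), ([309, 154], 0.51)]
crate_stamped_near [([349, 317], 0.62), ([360, 217], 0.59)]
crate_stamped_far [([362, 153], 0.93), ([310, 153], 0.21), ([309, 185], 0.16)]
crate_plain_near [([244, 207], 0.76)]
tip_strip [([304, 211], 0.71)]
dispatch_line [([312, 118], 0.61)]
grease_can [([309, 184], 0.89)]
spool [([316, 132], 0.6)]
hex_nut [([313, 154], 0.75), ([170, 205], 0.29)]
```

View pics/top0.png

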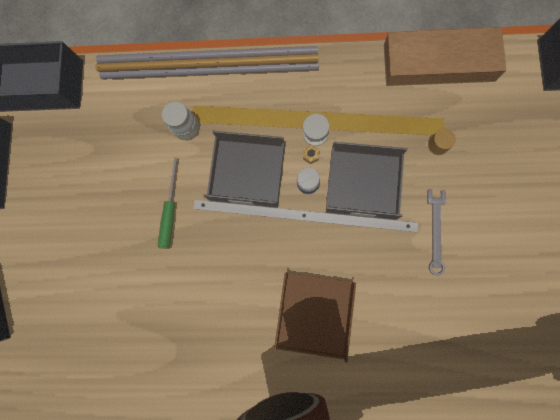

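View pics/side0.png

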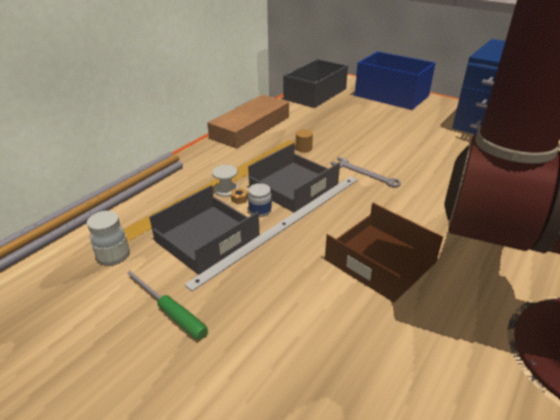

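View pics/wrist0.png

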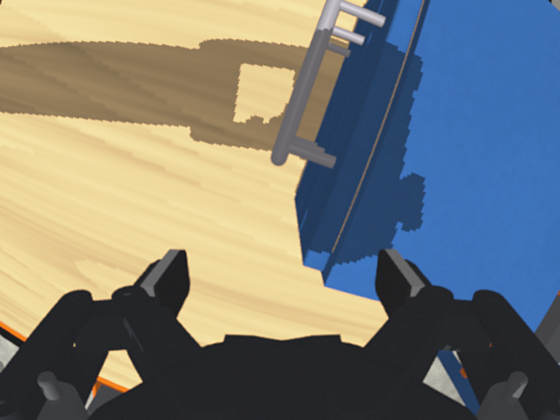

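The top view shows the left crate at about (246,170), the right at (366,180), and the strip running along rows 205–227. The brown look-alike is at (316,313) and the yellow line is around row 120. The side and top cameras are both on the robot's side, so how I'll see an underside needs some thought. First I'll measure the positions.

```bash
cat > h.py <<'E'
import numpy as np, cv2
from station import ctrl, eyes, find_in, regions_of, pinpoint
def ray(d,p,fish=False):
    K=d["camera_matrix"];x=(p[0]-K[0,2])/K[0,0];y=(p[1]-K[1,2])/K[1,1]
    if fish:
        r=np.hypot(x,y); s=np.sin(r)/max(r,1e-9); v=np.array([x*s,-y*s,-np.cos(r)])
    else: v=np.array([x,-y,-1.])
    T=d["cam_to_world"]; return T[:3,3],T[:3,:3]@v
def onz(d,p,z=0,fish=False):
    o,v=ray(d,p,fish); return (o+v*(z-o[2])/v[2]).round(4)
def proj(d,P):
    T=d["cam_to_world"];c=T[:3,:3].T@(np.asarray(P)-T[:3,3]);K=d["camera_matrix"]
    return np.array([K[0,0]*c[0]/-c[2]+K[0,2],K[1,1]*-c[1]/-c[2]+K[1,2]])
def snap(n,name,crop=None,s=1):
    d=eyes.get_image(n);im=d["img"][:,:,::-1]
    if crop: im=im[crop[1]:crop[3],crop[0]:crop[2]]
    if s!=1: im=cv2.resize(im,None,fx=s,fy=s,interpolation=cv2.INTER_CUBIC)
    cv2.imwrite(f"pics/{name}.png",im);return d
E
python3 - <<'E'
from h import *
d=snap("top","top1",(180,90,460,240),2.8); s=snap("side","side1",(100,120,380,330),2.8)
for q in ["tip_strip","dispatch_line","grease_can","spool","hex_nut","screwdriver","wrench","oil_jar","bush","crate_stamped","crate_plain","crate_stamped_near","crate_stamped_far","crate_plain_near","crate_plain_far"]:
    for c,D in (("top",d),("side",s)):
        print(q,c,[(np.round(r["point"]).astype(int).tolist(),round(r["score"],2),onz(D,r["point"])[:2].tolist()) for r in pinpoint(c,q)])
E
```

```text
tip_strip top [([302, 214], 0.63, [0.5521, 0.0135]), ([306, 185], 0.52, [0.6146, 0.0032])]
tip_strip side [([280, 224], 0.88, [0.5547, 0.0122])]
dispatch_line top [([314, 120], 0.57, [0.7618, -0.0193]), ([316, 131], 0.38, [0.7368, -0.0214])]
dispatch_line side [([215, 184], 0.63, [0.7632, -0.022]), ([228, 255], 0.35, [0.5764, 0.1445])]
grease_can top [([252, 140], 0.73, [0.7192, 0.1201]), ([307, 183], 0.59, [0.6196, 0.0003])]
grease_can side [([261, 213], 0.67, [0.608, 0.005])]
spool top [([315, 132], 0.9, [0.7327, -0.0198])]
spool side [([225, 191], 0.69, [0.7242, -0.0122]), ([162, 306], 0.18, [0.5819, 0.3018])]
hex_nut top [([312, 156], 0.48, [0.6801, -0.0112]), ([315, 132], 0.21, [0.7346, -0.02])]
hex_nut side [([236, 200], 0.56, [0.6826, -0.0013])]
screwdriver top [([169, 206], 0.9, [0.5768, 0.3032])]
screwdriver side []
wrench top [([439, 230], 0.73, [0.51, -0.274])]
wrench side [([364, 175], 0.95, [0.502, -0.256])]
oil_jar top [([187, 124], 0.9, [0.7634, 0.2686]), ([437, 232], 0.44, [0.5053, -0.2686]), ([315, 121], 0.42, [0.7585, -0.0203])]
oil_jar side [([114, 257], 0.62, [0.7
[... 440 characters left out ...]

crate_plain side [([208, 237], 0.67, [0.6436, 0.1273])]
crate_stamped_near top [([359, 217], 0.63, [0.5418, -0.1073]), ([309, 183], 0.6, [0.6181, -0.0042])]
crate_stamped_near side [([402, 242], 0.98, [0.3285, -0.0776]), ([315, 199], 0.56, [0.5437, -0.1042])]
crate_stamped_far top [([280, 308], 0.85, [0.3541, 0.0644]), ([364, 152], 0.62, [0.6854, -0.1245])]
crate_stamped_far side [([269, 177], 0.73, [0.6777, -0.117]), ([354, 281], 0.62, [0.3547, 0.0686])]
crate_plain_near top [([242, 204], 0.93, [0.5761, 0.1429])]
crate_plain_near side [([229, 254], 0.87, [0.5777, 0.1406])]
crate_plain_far top [([252, 142], 0.82, [0.7158, 0.1215])]
crate_plain_far side [([183, 225], 0.88, [0.7114, 0.1282])]
```

View crops.

View pics/top1.png

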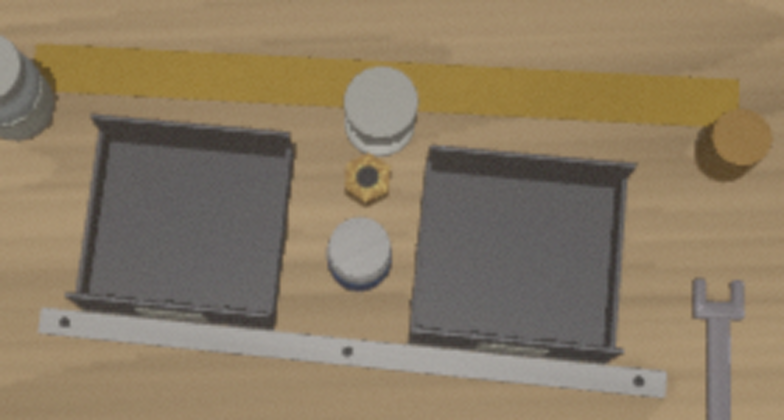

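View pics/side1.png

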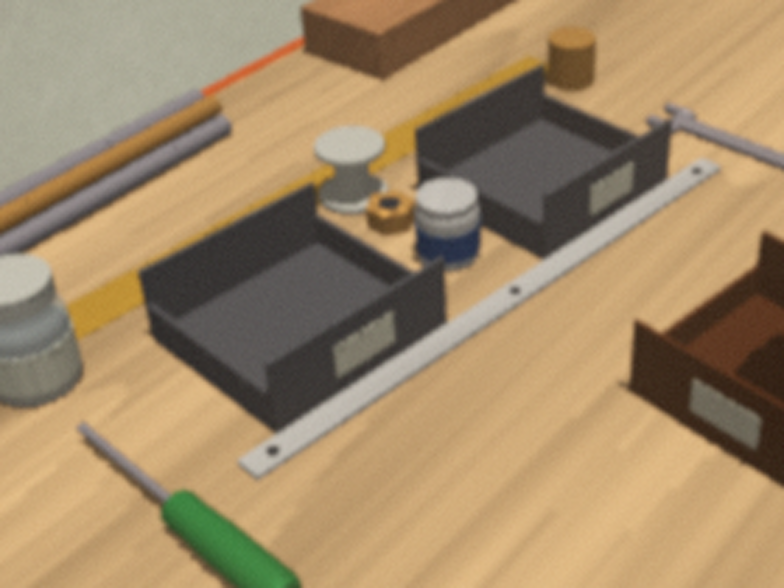

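Run:
```python
from h import *
from scipy.spatial.transform import Rotation as R
d=eyes.get_image("top")
im=d["img"]; hsv=cv2.cvtColor(im,cv2.COLOR_RGB2HSV)
def c2(p): return (180+p[0]/2.8,90+p[1]/2.8)
for n,p,z in [("screwL",(64,322),.004),("screwM",(347,352),.004),("screwR",(638,381),.004),
  ("edgeL",(43,310),.004),("edgeR",(665,370),.004),
  ("lineLT",(37,44),0),("lineLB",(35,93),0),("lineRT",(738,79),0),("lineRB",(738,126),0),
  ("Lfar rim l",(97,117),.06),("Lfar rim r",(290,137),.06),("Lnear rim l",(70,294),.06),("Lnear rim r",(276,316),.06),
  ("Rfar rim l",(432,148),.06),("Rfar rim r",(634,164),.06),("Rnear rim l",(413,330),.06),("Rnear rim r",(620,352),.06)]:
    print(n,onz(d,c2(p),z))
for q in ["tip_strip","dispatch_line"]:
    r=regions_of("top",q)[0]; m=r["pixels"].astype(np.uint8); 
    cs=max(cv2.findContours(m,cv2.RETR_EXTERNAL,cv2.CHAIN_APPROX_NONE)[0],key=cv2.contourArea)
    P=np.array([onz(d,p[0],.004 if q[0]=="t" else 0)[:2] for p in cs],np.float32)
    print(q,r["score"],cv2.minAreaRect(P))
print(R.from_rotvec(ctrl.get_obs()["tool_rot"]).as_matrix().round(3))
```

```text
screwL [0.5757 0.228  0.004 ]
screwM [0.5466 0.0094 0.004 ]
screwR [ 0.519  -0.2081  0.004 ]
edgeL [0.5856 0.2447 0.004 ]
edgeR [ 0.5268 -0.2286  0.004 ]
lineLT [0.806  0.2544 0.    ]
lineLB [0.7643 0.2553 0.    ]
lineRT [ 0.7549 -0.3017  0.    ]
lineRB [ 0.7167 -0.2987  0.    ]
Lfar rim l [0.72   0.1906 0.06  ]
Lfar rim r [0.6994 0.0471 0.06  ]
Lnear rim l [0.5864 0.2091 0.06  ]
Lnear rim r [0.5661 0.0595 0.06  ]
Rfar rim l [ 0.6874 -0.0565  0.06  ]
Rfar rim r [ 0.6704 -0.2011  0.06  ]
Rnear rim l [ 0.5534 -0.0381  0.06  ]
Rnear rim r [ 0.5338 -0.1826  0.06  ]
tip_strip 0.71 ((0.547337532043457, 0.010644510388374329), (0.47978079319000244, 0.024858364835381508), 83.00149536132812)
dispatch_line 0.77 ((0.7480181455612183, -0.16478462517261505), (0.26950907707214355, 0.04036000370979309), 84.62287902832031)
[[-0.945 -0.     0.326]
 [-0.326  0.    -0.945]
 [-0.    -1.    -0.   ]]
```

>>> play_rows --moves '[{"x":1.9,"y":3.6,"z":0,"turn":-1.3,"jaw":0},{"x":1.9,"y":3.6,"z":0,"turn":-1.3,"jaw":0},{"x":2,"y":3.6,"z":0,"turn":-1.3,"jaw":0},{"x":2,"y":3.6,"z":0,"turn":-1.3,"jaw":0},{"x":2,"y":3.6,"z":0,"turn":-1.3,"jaw":0},{"x":2,"y":3.6,"z":0,"turn":-1.3,"jaw":0},{"x":2,"y":3.6,"z":0,"turn":-1.3,"jaw":0},{"x":2,"y":3.6,"z":0,"turn":-1.3,"jaw":0}]'

```text
t: 3.02
tool_pos: [0.3621, -0.3012, 0.2316]
tool_rot: [-0.159, 2.143, -2.145]
contact_force: [1.1, -1.1, 1.0]
opening: -0.0003
```

>>> play_rows --moves '[{"x":2,"y":3.6,"z":0,"turn":-1.3,"jaw":0},{"x":2,"y":3.6,"z":0,"turn":-1.3,"jaw":0},{"x":2,"y":3.6,"z":0,"turn":-1.3,"jaw":0},{"x":2,"y":3.6,"z":0,"turn":-1.3,"jaw":0},{"x":2,"y":3.6,"z":0,"turn":-1.3,"jaw":0},{"x":2,"y":3.6,"z":0,"turn":-1.3,"jaw":0},{"x":2,"y":3.6,"z":0,"turn":-1.3,"jaw":0},{"x":2,"y":3.6,"z":0,"turn":-1.3,"jaw":0}]'

```text
t: 3.68
tool_pos: [0.5223, -0.0128, 0.2317]
tool_rot: [-0.036, -2.206, 2.206]
contact_force: [0.8, -0.6, 0.5]
opening: 0.0008
```

>>> play_rows --moves '[{"x":2,"y":3.6,"z":0,"turn":-1.3,"jaw":0},{"x":2,"y":3.6,"z":-2,"turn":-1.3,"jaw":0},{"x":1.2,"y":3.6,"z":-2,"turn":-1.3,"jaw":0},{"x":0.5,"y":2.8,"z":-2,"turn":-1.2,"jaw":0},{"x":0,"y":0,"z":-3,"turn":0,"jaw":0},{"x":0,"y":0,"z":0,"turn":0,"jaw":0}]'

```text
t: 4.18
tool_pos: [0.5725, 0.1181, 0.1369]
tool_rot: [-0.115, -2.154, 2.157]
contact_force: [-0.4, -1.6, -1.1]
opening: 0.0001
```

```bash
cat >> h.py <<'E'
from scipy.spatial.transform import Rotation as R
O=np.array([.5565,.008]);A=np.radians(-7.3);XS=np.array([np.cos(A),np.sin(A)]);YS=np.array([-np.sin(A),np.cos(A)])
def tcp():
    o=ctrl.get_obs();p=o["tool_pos"];m=R.from_rotvec(o["tool_rot"]).as_matrix()
    q=p[:2]-O
    print("t",round(o["t"],2),"strip frame",(q@XS).round(4),(q@YS).round(4),"z",p[2].round(4),"camdir",np.degrees(np.arctan2(-m[1,0],-m[0,0])).round(1),"F",o["contact_force"].round(1))
E
python3 - <<'E'
from h import *
tcp(); snap("wrist","w1"); snap("side","s2")
E
```

```text
t 4.18 strip frame 0.0019 0.1113 z 0.1369 camdir -6.7 F [-0.4 -1.6 -1.1]
```

View pics/w1.png

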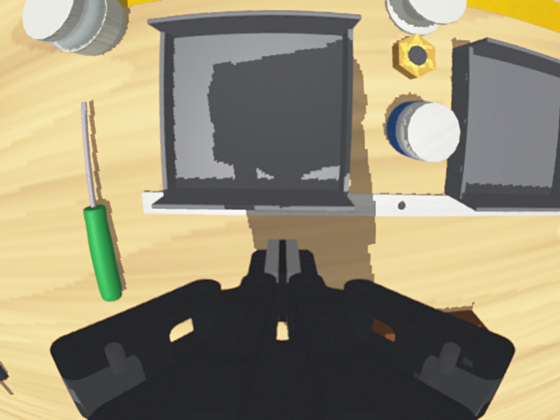

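The wrist view shows the left crate square to the tool, with its floor at about (260,110), rim row about 200 and the fingers at (283,260). I'll go in behind the near wall.

>>> play_rows --moves '[{"x":1.3,"y":0.7,"z":0},{"x":1.2,"y":0.7,"z":0},{"z":-2},{"z":-2},{"z":-2},{"z":-2},{"z":-1},{"z":0}]'

```text
invalid input
```

Run:
```python
from h import *
tcp(); snap("wrist","w2"); snap("side","s3",(100,120,380,330),2.8)
```

```text
t 4.28 strip frame 0.0049 0.1102 z 0.1425 camdir -6.9 F [0.7 0.3 0.7]
```

View pics/w2.png

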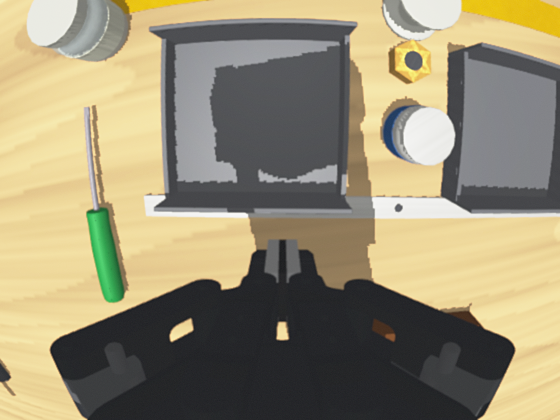

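View pics/s3.png

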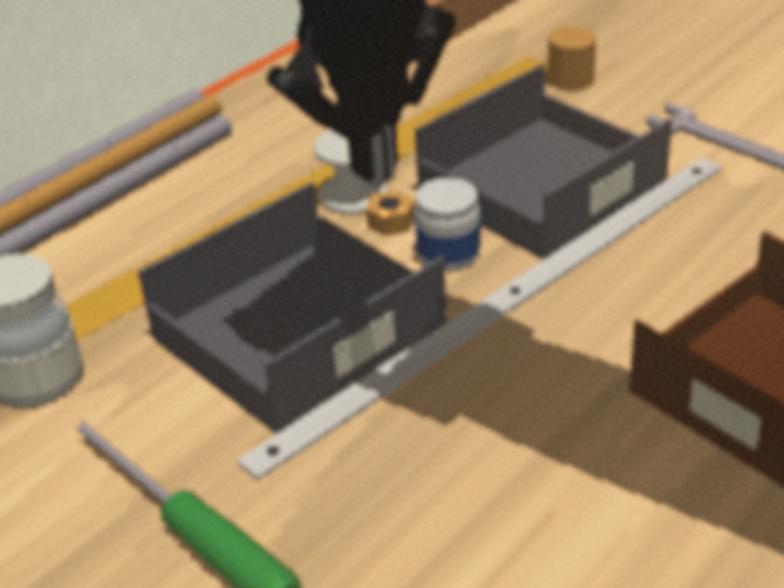

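>>> play_rows --moves '[{"x":1.1,"y":0.8,"z":0,"turn":0,"jaw":0},{"x":1.1,"y":0.7,"z":0,"turn":0,"jaw":0},{"x":0,"y":0,"z":-2,"turn":0,"jaw":0},{"x":0,"y":0,"z":-2,"turn":0,"jaw":0},{"x":0,"y":0,"z":-2,"turn":0,"jaw":0},{"x":0,"y":0,"z":-2,"turn":0,"jaw":0},{"x":0,"y":0,"z":-1.5,"turn":0,"jaw":0},{"x":0,"y":0,"z":0,"turn":0,"jaw":0}]'

```text
t: 5.05
tool_pos: [0.5974, 0.1306, 0.0474]
tool_rot: [-0.129, -2.157, 2.158]
contact_force: [-0.6, -1.4, -1.1]
opening: 0.0002
```

Run:
```python
from h import *
tcp(); snap("wrist","w3"); snap("side","s4",(100,120,380,330),2.8)
tcp()
```

```text
t 5.05 strip frame 0.025 0.1268 z 0.0474 camdir -7.0 F [-0.6 -1.4 -1.1]
t 5.15 strip frame 0.0271 0.1276 z 0.0505 camdir -7.0 F [ 0.8 -0.3  0.4]
```

View pics/w3.png

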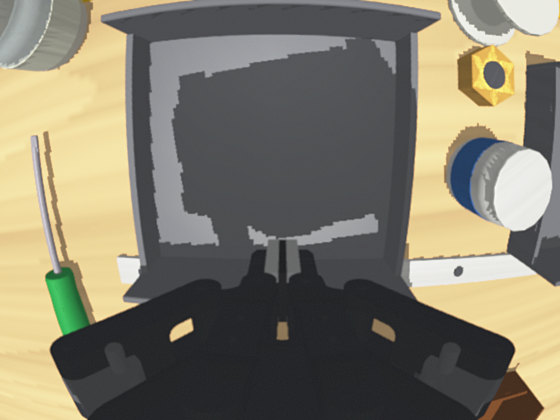

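View pics/s4.png

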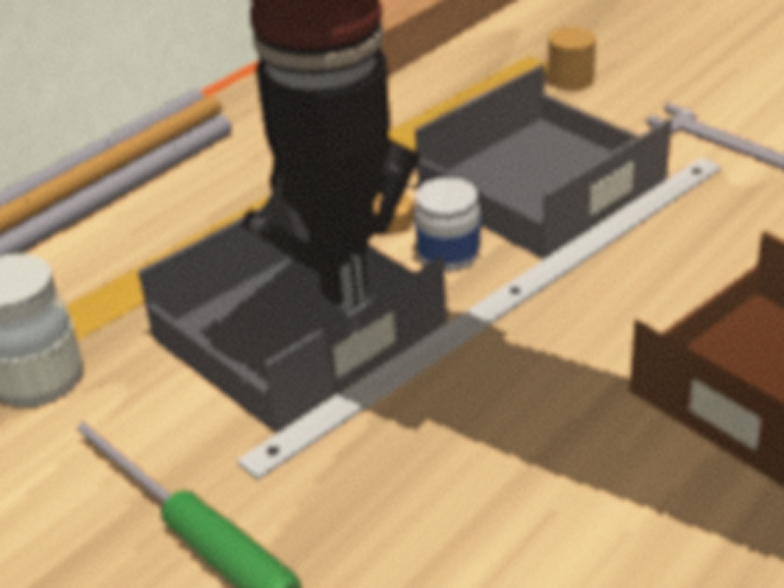

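>>> play_rows --moves '[{"x":-0.4,"y":0.05,"z":-0.2,"turn":0,"jaw":0},{"x":-0.4,"y":0.05,"z":-0.2,"turn":0,"jaw":0},{"x":-0.3,"y":0.04,"z":0,"turn":0,"jaw":0},{"x":-0.4,"y":0.05,"z":0,"turn":0,"jaw":0},{"x":-0.4,"y":0.05,"z":0,"turn":0,"jaw":0},{"x":0,"y":0,"z":0,"turn":0,"jaw":0}]'

```text
t: 5.65
tool_pos: [0.5803, 0.1343, 0.046]
tool_rot: [-0.134, -2.161, 2.161]
contact_force: [3.6, -1.0, 1.3]
opening: -0.0001
```

Run:
```python
from h import *
tcp(); snap("side","s5",(100,120,380,330),2.8)
tcp()
```

```text
t 5.65 strip frame 0.0076 0.1283 z 0.046 camdir -6.9 F [ 3.6 -1.   1.3]
t 5.7 strip frame 0.008 0.1283 z 0.0461 camdir -6.9 F [ 5.6 -1.   0.3]
```

View pics/s5.png

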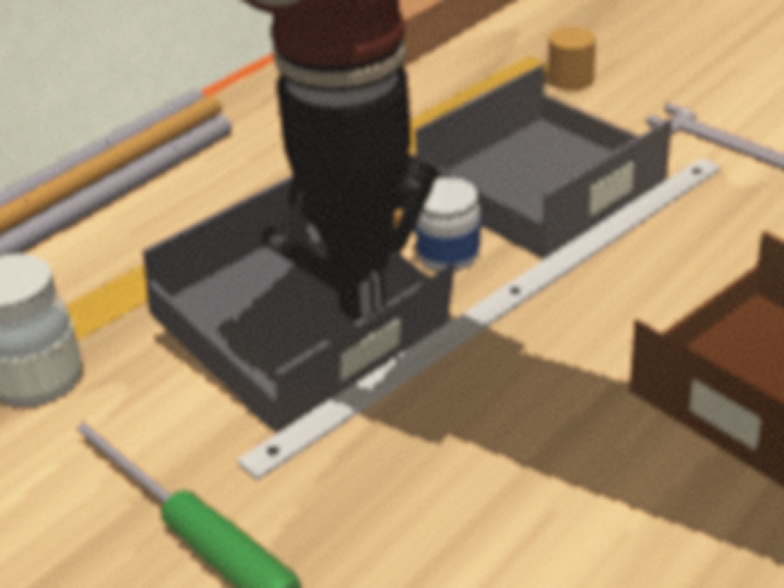

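>>> play_rows --moves '[{"x":-0.4,"y":0.05,"z":-0.05,"turn":0,"jaw":0},{"x":-0.45,"y":0.06,"z":-0.1,"turn":0,"jaw":0},{"x":-0.4,"y":0.05,"z":-0.13,"turn":0,"jaw":0},{"x":-0.37,"y":0.05,"z":-0.15,"turn":0,"jaw":0},{"x":-0.36,"y":0.05,"z":-0.18,"turn":0,"jaw":0},{"x":-0.34,"y":0.04,"z":-0.22,"turn":0,"jaw":0},{"x":0,"y":0,"z":0,"turn":0,"jaw":0}]'

```text
t: 6.28
tool_pos: [0.5545, 0.1375, 0.0352]
tool_rot: [-0.127, -2.158, 2.158]
contact_force: [2.5, 0.3, 1.8]
opening: 0.0
```

Run:
```python
from h import *
tcp(); snap("side","s6",(100,120,380,330),2.8); snap("wrist","w6")
tcp()
```

```text
t 6.28 strip frame -0.0184 0.1282 z 0.0352 camdir -6.9 F [2.5 0.3 1.8]
t 6.38 strip frame -0.0174 0.1282 z 0.036 camdir -6.9 F [3.1 0.8 3. ]
```

View pics/s6.png

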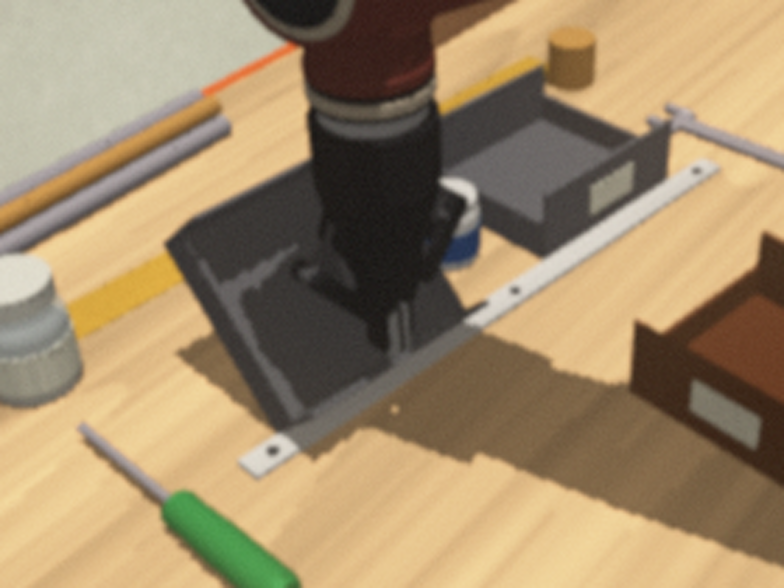

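View pics/w6.png

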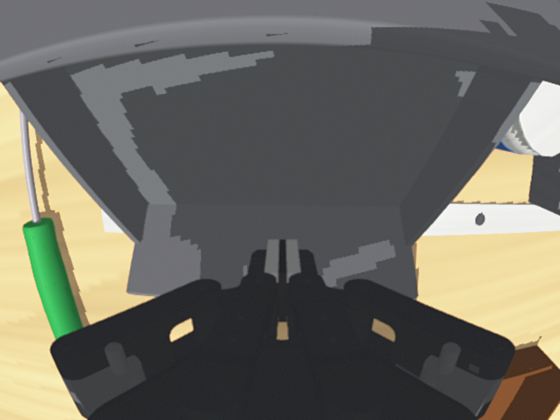

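```bash
cat >> h.py <<'E'
def ons(d,p,ys):
    o,v=ray(d,p); n=np.r_[YS,0]; k=(ys-(o[:2]-O)@YS)/(v@n); P=o+k*v; return ((P[:2]-O)@XS).round(4),P[2].round(4)
E
python3 - <<'E'
from h import *
d=eyes.get_image("side")
f=lambda p:(100+p[0]/2.8,120+p[1]/2.8)
a=ons(d,f((168,245)),.2025);b=ons(d,f((283,428)),.2025);print(a,b,np.degrees(np.arctan2(a[1]-b[1],a[0]-b[0])))
E
```

```text
(np.float64(0.1015), np.float64(0.0945)) (np.float64(0.0026), np.float64(0.0)) 43.69670140824089
```

>>> play_rows --moves '[{"x":-0.25,"y":0.03,"z":-0.22,"turn":0,"jaw":0},{"x":-0.25,"y":0.03,"z":-0.23,"turn":0,"jaw":0},{"x":-0.27,"y":0.03,"z":-0.27,"turn":0,"jaw":0},{"x":0,"y":0,"z":0,"turn":0,"jaw":0},{"x":0,"y":0,"z":0,"turn":0,"jaw":0},{"x":0,"y":0,"z":0,"turn":0,"jaw":0}]'

```text
t: 6.93
tool_pos: [0.5477, 0.1381, 0.0287]
tool_rot: [-0.128, -2.158, 2.159]
contact_force: [0.5, -0.5, 1.9]
opening: 0.0003
```

Run:
```python
from h import *
tcp(); snap("side","s7",(100,120,380,330),2.8); snap("wrist","w7")
tcp()
```

```text
t 6.93 strip frame -0.0253 0.1279 z 0.0287 camdir -6.9 F [ 0.5 -0.5  1.9]
t 7.03 strip frame -0.0247 0.128 z 0.0291 camdir -6.9 F [0.9 0.1 3.9]
```

View pics/s7.png

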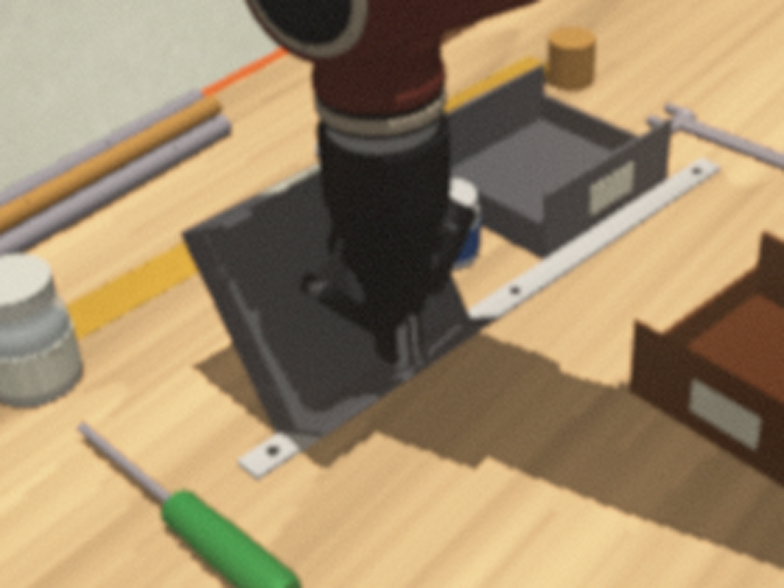

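View pics/w7.png

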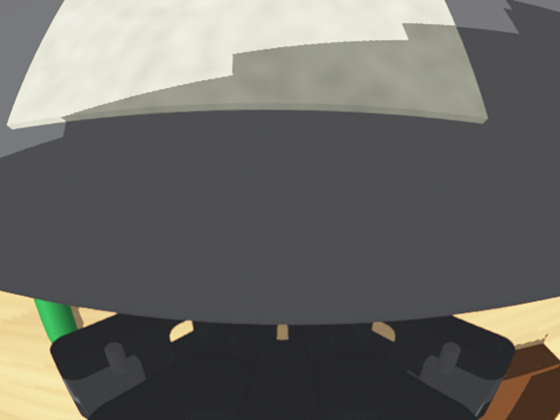

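>>> play_rows --moves '[{"x":0.3,"y":-0.04,"z":0.36,"turn":0,"jaw":0},{"x":0.3,"y":-0.04,"z":0.28,"turn":0,"jaw":0},{"x":0.32,"y":-0.04,"z":0.24,"turn":0,"jaw":0},{"x":0.34,"y":-0.04,"z":0.22,"turn":0,"jaw":0},{"x":0.36,"y":-0.05,"z":0.18,"turn":0,"jaw":0},{"x":0.37,"y":-0.05,"z":0.15,"turn":0,"jaw":0},{"x":0.38,"y":-0.05,"z":0.13,"turn":0,"jaw":0},{"x":0.35,"y":-0.05,"z":0.1,"turn":0,"jaw":0}]'

```text
t: 7.7
tool_pos: [0.5769, 0.1344, 0.0465]
tool_rot: [-0.132, -2.16, 2.16]
contact_force: [3.2, -1.6, 3.8]
opening: -0.0
```

>>> play_rows --moves '[{"x":0.3,"y":-0.04,"z":0,"turn":0,"jaw":0},{"x":0.3,"y":-0.04,"z":0,"turn":0,"jaw":0},{"x":0.25,"y":-0.03,"z":0,"turn":0,"jaw":0},{"x":0.25,"y":-0.03,"z":0,"turn":0,"jaw":0},{"x":0.25,"y":-0.03,"z":0,"turn":0,"jaw":0},{"x":0.25,"y":-0.03,"z":0,"turn":0,"jaw":0},{"x":0.3,"y":-0.04,"z":0,"turn":0,"jaw":0},{"x":0.4,"y":-0.05,"z":0,"turn":0,"jaw":0}]'

```text
t: 8.37
tool_pos: [0.5969, 0.1317, 0.044]
tool_rot: [-0.125, -2.157, 2.158]
contact_force: [0.1, -0.6, 0.4]
opening: -0.0001
```

Run:
```python
from h import *
tcp(); d=snap("side","s8",(100,120,380,330),2.8); snap("wrist","w8")
tcp()
f=lambda p:(100+p[0]/2.8,120+p[1]/2.8)
a=ons(d,f((184,232)),.2025);b=ons(d,f((285,430)),.2025);print(a,b,np.degrees(np.arctan2(a[1]-b[1],a[0]-b[0])))
```

```text
t 8.37 strip frame 0.0244 0.1278 z 0.044 camdir -6.9 F [ 0.1 -0.6  0.4]
t 8.47 strip frame 0.0257 0.1279 z 0.0448 camdir -6.9 F [0.2 0.9 0.9]
(np.float64(0.0788), np.float64(0.1156)) (np.float64(0.0007), np.float64(-0.0005)) 56.07143803980551
```

View pics/s8.png

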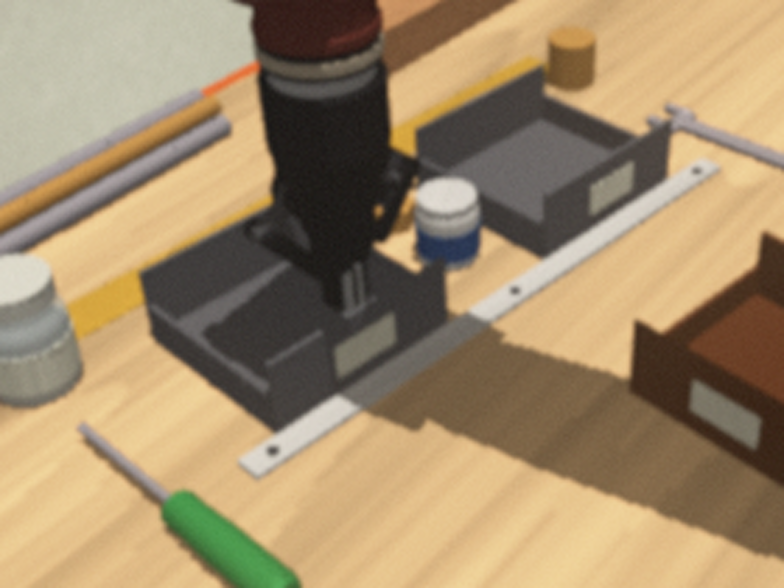

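Left crate tipped to a measured 56° and set back flat. The side view shows it in place, with its near-left corner at crop (283,428). Next is the right crate.

>>> play_rows --moves '[{"x":0,"y":0,"z":3,"turn":0,"jaw":0},{"x":0,"y":0,"z":4,"turn":0,"jaw":0},{"x":0,"y":0,"z":2,"turn":0,"jaw":0},{"x":-0.4,"y":-3.5,"z":0,"turn":0,"jaw":0},{"x":-0.45,"y":-3.5,"z":0,"turn":0,"jaw":0},{"x":-0.45,"y":-3.5,"z":0,"turn":0,"jaw":0},{"x":-0.45,"y":-3.5,"z":0,"turn":0,"jaw":0},{"x":-0.45,"y":-3.5,"z":0,"turn":0,"jaw":0}]'

```text
t: 9.13
tool_pos: [0.5758, -0.0445, 0.1355]
tool_rot: [-0.128, -2.16, 2.159]
contact_force: [0.9, -0.2, 0.5]
opening: -0.0003
```

>>> play_rows --moves '[{"x":-0.45,"y":-3.5,"z":0,"turn":0,"jaw":0},{"x":-0.45,"y":-3.5,"z":0,"turn":0,"jaw":0},{"x":0,"y":0,"z":0,"turn":0,"jaw":0}]'

```text
t: 9.38
tool_pos: [0.5667, -0.1184, 0.1357]
tool_rot: [-0.135, -2.154, 2.158]
contact_force: [-1.0, -0.2, -0.4]
opening: 0.0002
```

Run:
```python
from h import *
tcp(); snap("side","s9",(100,120,380,330),2.8); snap("wrist","w9")
tcp()
```

```text
t 9.38 strip frame 0.0261 -0.124 z 0.1357 camdir -7.2 F [-1.  -0.2 -0.4]
t 9.48 strip frame 0.0261 -0.1199 z 0.1354 camdir -7.0 F [ 0.6  0.8 -0.6]
```

View pics/w9.png

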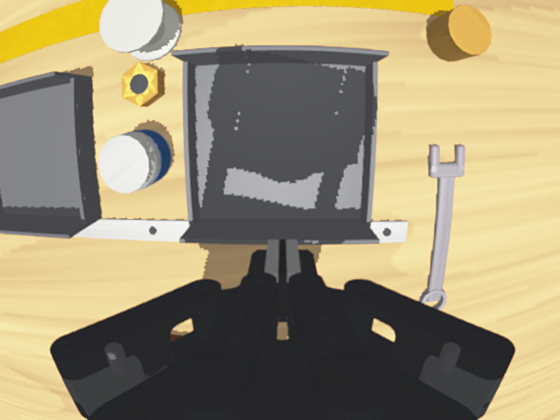

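>>> play_rows --moves '[{"x":0,"y":0,"z":-2,"turn":0,"jaw":0},{"x":0,"y":0,"z":-2,"turn":0,"jaw":0},{"x":0,"y":0,"z":-2,"turn":0,"jaw":0},{"x":0,"y":0,"z":-2,"turn":0,"jaw":0},{"x":0,"y":0,"z":-0.8,"turn":0,"jaw":0},{"x":0,"y":0,"z":0,"turn":0,"jaw":0}]'

```text
t: 9.98
tool_pos: [0.5657, -0.1113, 0.0448]
tool_rot: [-0.122, -2.16, 2.156]
contact_force: [-1.1, -0.3, -0.3]
opening: -0.0001
```

Run:
```python
from h import *
tcp(); snap("side","s10",(200,100,420,265),3.5); snap("wrist","w10")
tcp()
```

```text
t 9.98 strip frame 0.0243 -0.1172 z 0.0448 camdir -6.8 F [-1.1 -0.3 -0.3]
t 10.08 strip frame 0.0268 -0.1181 z 0.0482 camdir -6.8 F [ 0.2 -0.2  0.5]
```

View pics/s10.png

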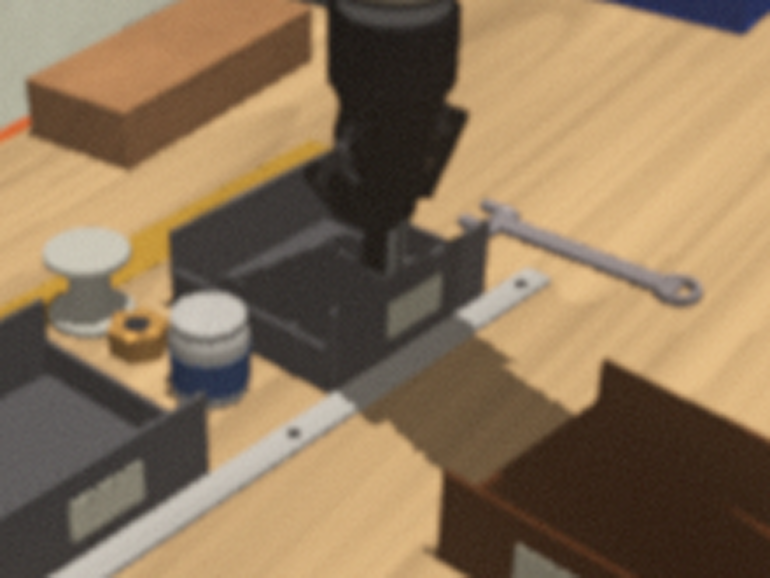

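>>> play_rows --moves '[{"x":-0.4,"y":0.05,"z":-0.1,"turn":0,"jaw":0},{"x":-0.4,"y":0.05,"z":-0.1,"turn":0,"jaw":0},{"x":-0.3,"y":0.04,"z":0,"turn":0,"jaw":0},{"x":-0.4,"y":0.05,"z":0,"turn":0,"jaw":0},{"x":-0.35,"y":0.05,"z":0,"turn":0,"jaw":0},{"x":-0.4,"y":0.05,"z":-0.05,"turn":0,"jaw":0},{"x":-0.45,"y":0.06,"z":-0.1,"turn":0,"jaw":0},{"x":0,"y":0,"z":0,"turn":0,"jaw":0}]'

```text
t: 10.75
tool_pos: [0.5421, -0.1102, 0.0458]
tool_rot: [-0.136, -2.161, 2.162]
contact_force: [4.9, -0.9, 1.7]
opening: -0.0002
```

Run:
```python
from h import *
tcp(); snap("side","s11",(200,100,420,265),3.5)
tcp()
```

```text
t 10.75 strip frame 0.0007 -0.1191 z 0.0458 camdir -6.9 F [ 4.9 -0.9  1.7]
t 10.8 strip frame 0.0012 -0.1191 z 0.0459 camdir -6.9 F [6.6 0.7 0.3]
```

View pics/s11.png

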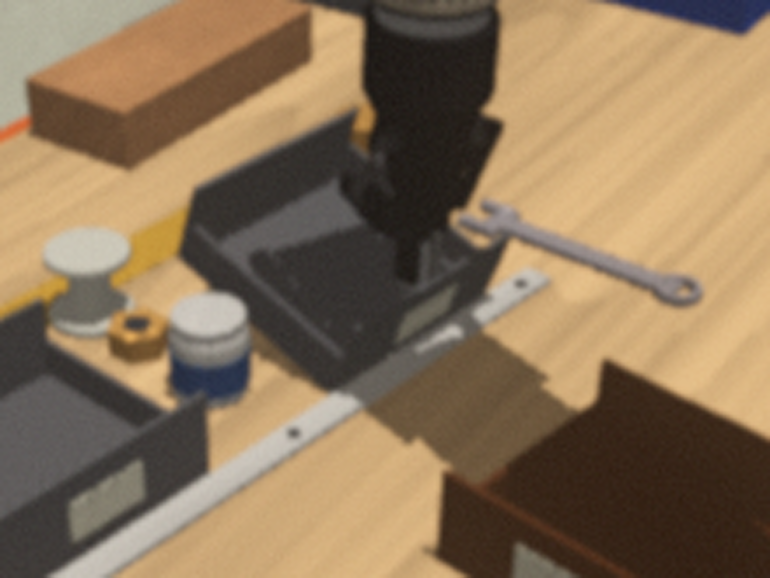

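>>> play_rows --moves '[{"x":-0.4,"y":0.05,"z":-0.15,"turn":0,"jaw":0},{"x":-0.45,"y":0.06,"z":-0.18,"turn":0,"jaw":0},{"x":-0.4,"y":0.05,"z":-0.2,"turn":0,"jaw":0},{"x":-0.34,"y":0.04,"z":-0.22,"turn":0,"jaw":0},{"x":-0.25,"y":0.03,"z":-0.2,"turn":0,"jaw":0},{"x":0,"y":0,"z":0,"turn":0,"jaw":0}]'

```text
t: 11.3
tool_pos: [0.5214, -0.1076, 0.0343]
tool_rot: [-0.128, -2.159, 2.159]
contact_force: [2.0, -0.5, 2.0]
opening: 0.0001
```

Run:
```python
from h import *
tcp(); snap("side","s12",(200,100,420,265),3.5)
tcp()
```

```text
t 11.3 strip frame -0.0201 -0.1191 z 0.0343 camdir -6.9 F [ 2.  -0.5  2. ]
t 11.35 strip frame -0.0199 -0.1191 z 0.0345 camdir -6.9 F [ 1.6 -0.2  3.2]
```

View pics/s12.png

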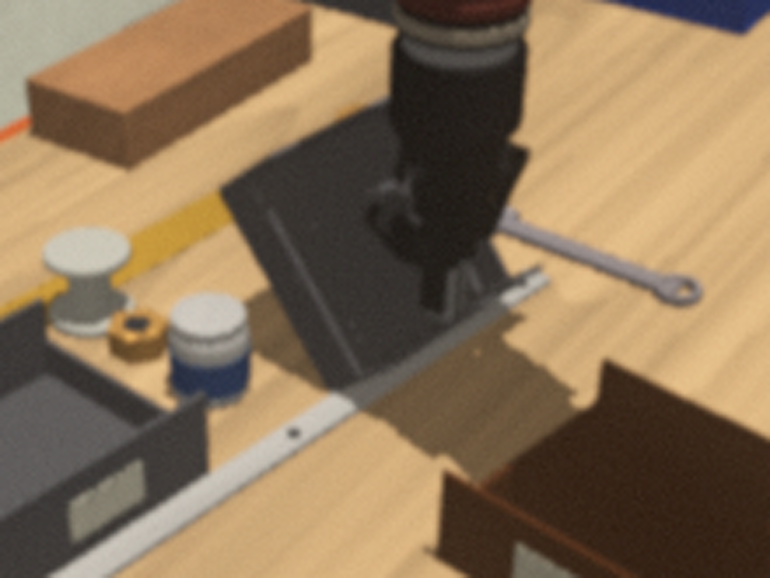

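>>> play_rows --moves '[{"x":-0.17,"y":0.02,"z":-0.17,"turn":0,"jaw":0},{"x":-0.17,"y":0.02,"z":-0.18,"turn":0,"jaw":0},{"x":-0.2,"y":0.03,"z":-0.22,"turn":0,"jaw":0},{"x":0,"y":0,"z":0,"turn":0,"jaw":0},{"x":0,"y":0,"z":0,"turn":0,"jaw":0},{"x":0,"y":0,"z":0,"turn":0,"jaw":0}]'

```text
t: 11.85
tool_pos: [0.5164, -0.1068, 0.0287]
tool_rot: [-0.129, -2.159, 2.159]
contact_force: [1.5, -0.1, 3.9]
opening: 0.0002
```

Run:
```python
from h import *
tcp(); d=snap("side","s13",(200,100,420,265),3.5); snap("wrist","w13")
tcp()
f=lambda p:(200+p[0]/3.5,100+p[1]/3.5)
a=ons(d,f((220,190)),-.044);b=ons(d,f((330,385)),-.044);print(a,b,np.degrees(np.arctan2(a[1]-b[1],a[0]-b[0])))
```

```text
t 11.85 strip frame -0.0252 -0.1189 z 0.0287 camdir -6.9 F [ 1.5 -0.1  3.9]
t 11.95 strip frame -0.0249 -0.1189 z 0.029 camdir -6.9 F [-0.1 -0.9  4.4]
(np.float64(0.0895), np.float64(0.1056)) (np.float64(0.0006), np.float64(0.0071)) 47.932545862182735
```

View pics/s13.png

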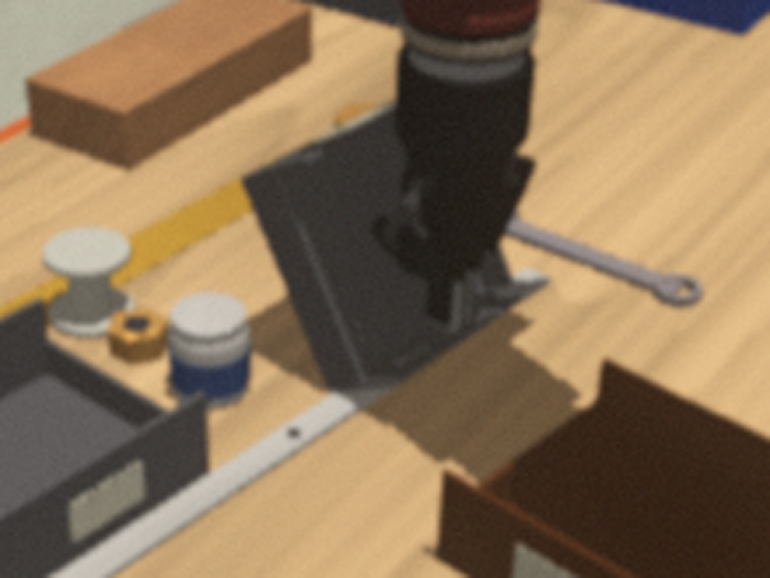

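View pics/w13.png

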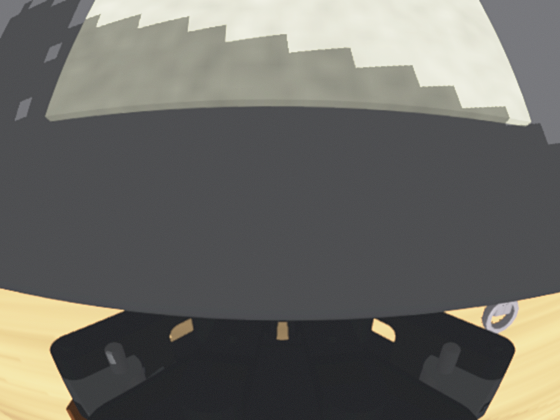

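Right crate at about 56–57°. The wrist view shows the label on its far wall, but the underside stays hidden. I'll lower it along the same arc.

>>> play_rows --moves '[{"x":0.3,"y":-0.04,"z":0.36,"turn":0,"jaw":0},{"x":0.3,"y":-0.04,"z":0.28,"turn":0,"jaw":0},{"x":0.32,"y":-0.04,"z":0.24,"turn":0,"jaw":0},{"x":0.34,"y":-0.04,"z":0.22,"turn":0,"jaw":0},{"x":0.36,"y":-0.05,"z":0.18,"turn":0,"jaw":0},{"x":0.37,"y":-0.05,"z":0.15,"turn":0,"jaw":0},{"x":0.38,"y":-0.05,"z":0.13,"turn":0,"jaw":0},{"x":0.35,"y":-0.05,"z":0.1,"turn":0,"jaw":0}]'

```text
t: 12.62
tool_pos: [0.5453, -0.1106, 0.0464]
tool_rot: [-0.132, -2.16, 2.16]
contact_force: [4.5, 0.0, 4.5]
opening: 0.0002
```

>>> play_rows --moves '[{"x":0.3,"y":-0.04,"z":0,"turn":0,"jaw":0},{"x":0.3,"y":-0.04,"z":0,"turn":0,"jaw":0},{"x":0.25,"y":-0.03,"z":0,"turn":0,"jaw":0},{"x":0.25,"y":-0.03,"z":0,"turn":0,"jaw":0},{"x":0.25,"y":-0.03,"z":0,"turn":0,"jaw":0},{"x":0.25,"y":-0.03,"z":0,"turn":0,"jaw":0},{"x":0.3,"y":-0.04,"z":0,"turn":0,"jaw":0},{"x":0.4,"y":-0.05,"z":0,"turn":0,"jaw":0}]'

```text
t: 13.28
tool_pos: [0.5656, -0.113, 0.044]
tool_rot: [-0.125, -2.158, 2.157]
contact_force: [-1.4, -0.5, 0.2]
opening: 0.0
```

Run:
```python
from h import *
tcp(); d=snap("side","s14",(200,100,420,265),3.5)
```

```text
t 13.28 strip frame 0.0244 -0.1188 z 0.044 camdir -6.9 F [-1.4 -0.5  0.2]
```

View pics/s14.png

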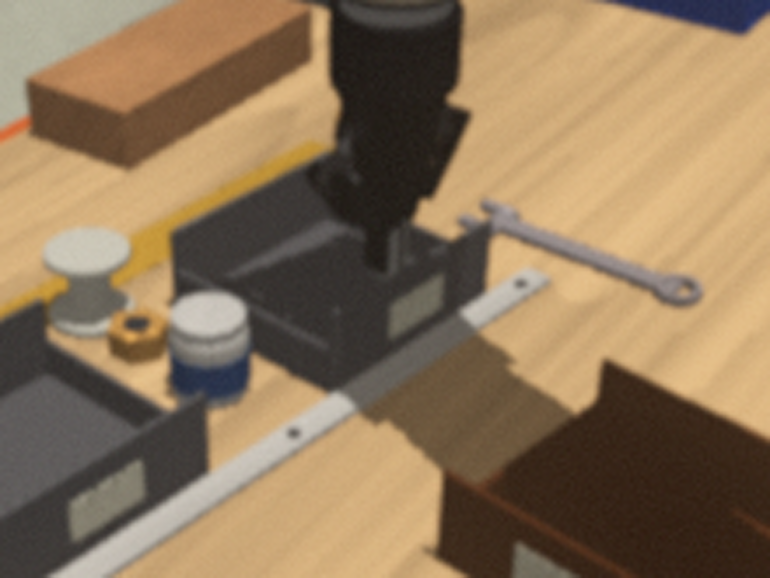

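Both crates have been tipped and are flat again. No fixed camera sees the far-side undersides, and the wrist camera doesn't see past the far wall from this pose. The networks call the right crate "stamped", but they are said not to tell look-alikes apart, so I want to see the stamp itself.

Plan: tip the right crate once more from its far side, with one opened fingertip just above its far bottom edge. The wrist camera then hangs out beyond the underside. I'll test the grip at a harmless angle first.

>>> play_rows --moves '[{"x":0,"y":0,"z":3,"turn":0,"jaw":0},{"x":0,"y":0,"z":4,"turn":0,"jaw":0},{"x":1,"y":-0.5,"z":3,"turn":5,"jaw":4},{"x":3.5,"y":-1,"z":0,"turn":7,"jaw":8.5},{"x":3.5,"y":-1.2,"z":0,"turn":7,"jaw":8.5},{"x":3.5,"y":-1.2,"z":0,"turn":7,"jaw":8.5},{"x":3.5,"y":-1.2,"z":0,"turn":7,"jaw":8.5},{"x":3.4,"y":-1.1,"z":0,"turn":7,"jaw":8.5}]'

```text
t: 14.0
tool_pos: [0.7522, -0.1759, 0.1448]
tool_rot: [-0.569, 1.891, -1.889]
contact_force: [0.2, -0.1, -0.8]
opening: 0.0725
```

>>> play_rows --moves '[{"x":0,"y":0,"z":-3,"turn":0,"jaw":8.5},{"x":0,"y":0,"z":-3,"turn":0,"jaw":8.5},{"x":0,"y":0,"z":-2,"turn":0,"jaw":8.5},{"x":0,"y":0,"z":0,"turn":0,"jaw":8.5}]'

```text
t: 14.33
tool_pos: [0.7467, -0.174, 0.0572]
tool_rot: [-0.575, 1.905, -1.89]
contact_force: [-0.8, 0.6, -0.8]
opening: 0.0852
```

Run:
```python
from h import *
tcp(); d=snap("side","s15",(160,40,380,205),3.5);snap("wrist","w15");snap("top","t15",(280,80,480,230),3.5);tcp()
```

```text
t 14.33 strip frame 0.2118 -0.1564 z 0.0572 camdir 33.1 F [-0.8  0.6 -0.8]
t 14.48 strip frame 0.2167 -0.1572 z 0.0665 camdir 33.1 F [ 0.7 -0.3  0.7]
```

View pics/s15.png

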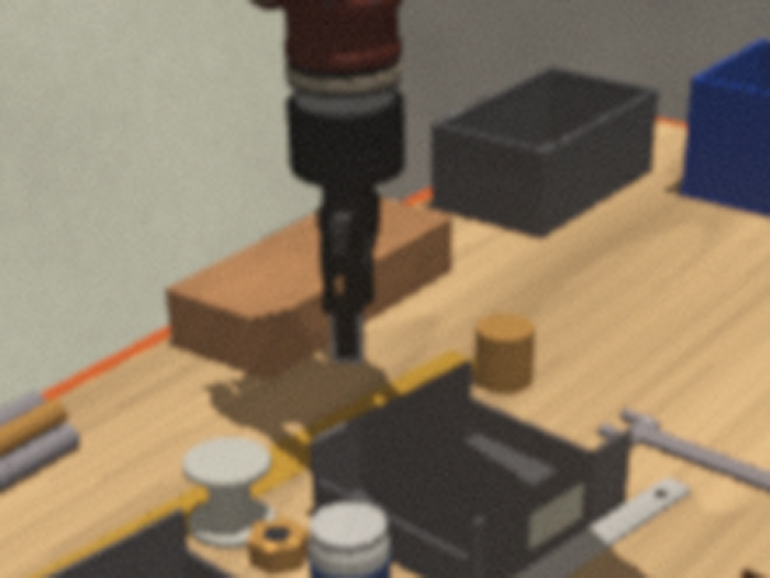

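View pics/w15.png

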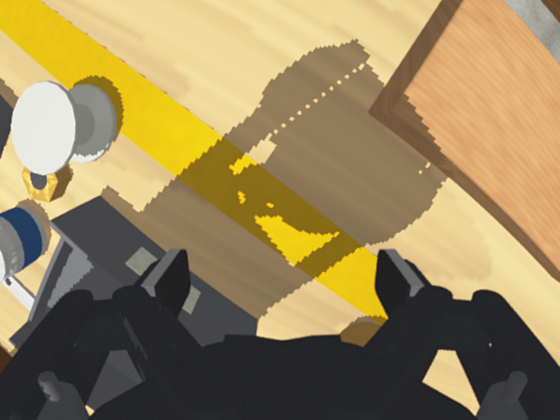

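View pics/t15.png

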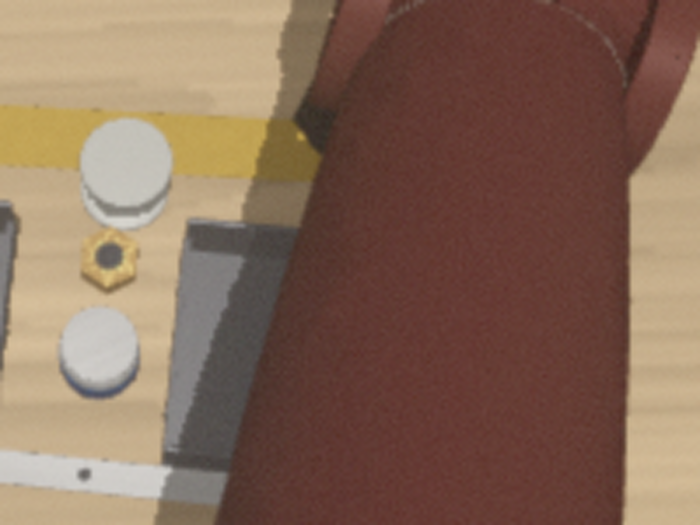

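Run:
```python
from h import *
d=eyes.get_image("side")
f=lambda p:(160+p[0]/3.5,40+p[1]/3.5)
for ys in (-.12,-.157,-.195):
    print(ys,ons(d,f((332,360)),ys),ons(d,f((362,360)),ys))
tcp()
```

```text
-0.12 (np.float64(0.1932), np.float64(0.0659)) (np.float64(0.1645), np.float64(0.0761))
-0.157 (np.float64(0.2326), np.float64(0.0377)) (np.float64(0.2022), np.float64(0.0485))
-0.195 (np.float64(0.2731), np.float64(0.0087)) (np.float64(0.2411), np.float64(0.0201))
t 14.53 strip frame 0.2175 -0.1574 z 0.068 camdir 33.1 F [-0.3  0.1 -0.3]
```

>>> play_rows --moves '[{"x":0,"y":0,"z":-1.5,"turn":0,"jaw":8.5},{"x":0,"y":0,"z":-1.5,"turn":0,"jaw":8.5},{"x":0,"y":0,"z":-1.5,"turn":0,"jaw":8.5},{"x":0,"y":0,"z":-1,"turn":0,"jaw":8.5},{"x":0,"y":0,"z":-0.5,"turn":0,"jaw":8.5},{"x":0,"y":0,"z":0,"turn":0,"jaw":8.5},{"x":0,"y":0,"z":0,"turn":0,"jaw":8.5}]'

```text
t: 15.12
tool_pos: [0.7508, -0.1753, 0.0049]
tool_rot: [-0.564, 1.894, -1.893]
contact_force: [0.0, -0.5, 0.8]
opening: 0.0849
```

Run:
```python
from h import *
tcp(); d=snap("side","s16",(160,40,380,205),3.5);snap("wrist","w16");tcp()
```

```text
t 15.12 strip frame 0.216 -0.1571 z 0.0049 camdir 33.1 F [ 0.  -0.5  0.8]
t 15.22 strip frame 0.2171 -0.1573 z 0.0066 camdir 33.1 F [ 0.1 -0.7 -0.3]
```

View pics/s16.png

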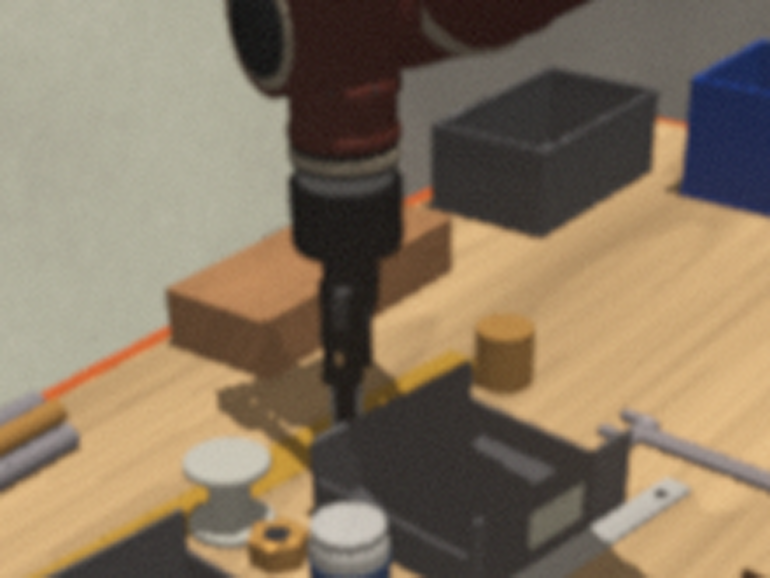

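View pics/w16.png

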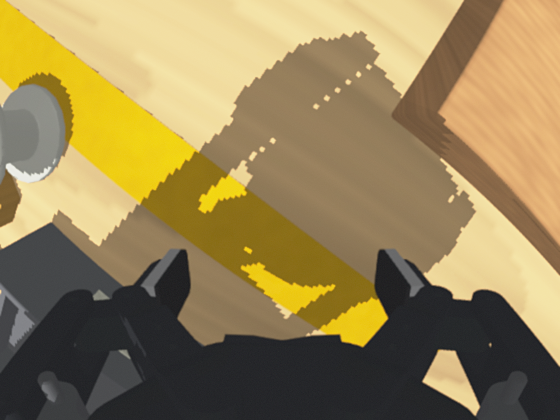

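>>> play_rows --moves '[{"x":0,"y":0,"z":-0.4,"turn":0,"jaw":8.5},{"x":0,"y":0,"z":-0.4,"turn":0,"jaw":8.5},{"x":0,"y":0,"z":-0.3,"turn":0,"jaw":8.5},{"x":-0.8,"y":0.1,"z":0,"turn":0,"jaw":8.5},{"x":-0.8,"y":0.1,"z":0,"turn":0,"jaw":8.5},{"x":-0.5,"y":0.06,"z":0,"turn":0,"jaw":8.5},{"x":0,"y":0,"z":0,"turn":0,"jaw":8.5},{"x":0,"y":0,"z":0,"turn":0,"jaw":8.5}]'

```text
t: 15.88
tool_pos: [0.7323, -0.1734, -0.0028]
tool_rot: [-0.555, 1.888, -1.895]
contact_force: [5.9, -0.5, 0.6]
opening: 0.0852
```

Run:
```python
from h import *
tcp(); snap("wrist","w17");tcp()
```

```text
t 15.88 strip frame 0.1974 -0.1576 z -0.0028 camdir 33.0 F [ 5.9 -0.5  0.6]
t 15.93 strip frame 0.1973 -0.1576 z -0.0029 camdir 33.0 F [ 6.  -0.4  0.4]
```

View pics/w17.png

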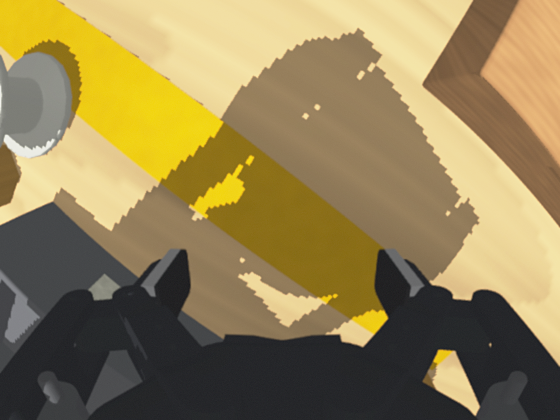

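The contact came early. The knuckle likely reached the rim before the fingertip because of the 40° diagonal. I'll back off and use a smaller diagonal.

>>> play_rows --moves '[{"x":0.7,"y":-0.1,"z":0.1,"turn":0,"jaw":8.5},{"x":0.8,"y":-0.1,"z":0.1,"turn":-5,"jaw":8.5},{"x":0,"y":-0.3,"z":0,"turn":-5,"jaw":8.5},{"x":0,"y":-0.3,"z":0,"turn":-5,"jaw":8.5},{"x":0,"y":-0.3,"z":0,"turn":-5,"jaw":8.5},{"x":0,"y":0,"z":0,"turn":0,"jaw":8.5},{"x":0,"y":0,"z":0,"turn":0,"jaw":8.5}]'

```text
t: 16.52
tool_pos: [0.7447, -0.1837, -0.0035]
tool_rot: [-0.244, 2.1, -2.099]
contact_force: [0.2, -0.6, 0.0]
opening: 0.0854
```

Run:
```python
from h import *
tcp(); snap("wrist","w18");d=snap("side","s18",(160,40,380,205),3.5);tcp()
```

```text
t 16.52 strip frame 0.2111 -0.1663 z -0.0035 camdir 13.2 F [ 0.2 -0.6  0. ]
t 16.62 strip frame 0.2112 -0.1661 z -0.0035 camdir 13.2 F [-0.5 -0.  -0.1]
```

View pics/w18.png

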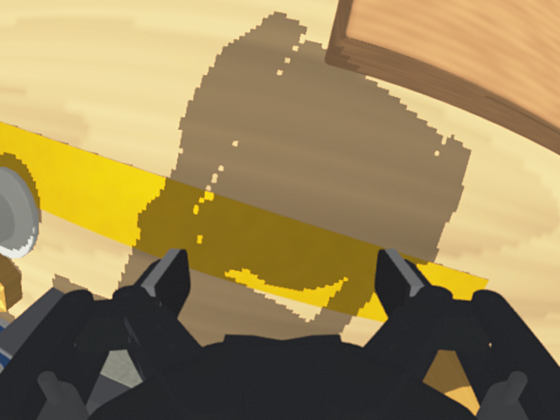

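View pics/s18.png

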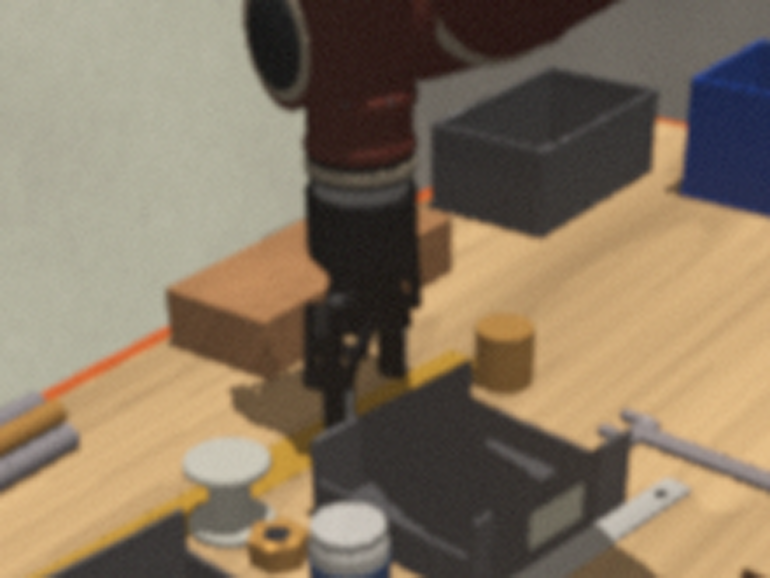

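>>> play_rows --moves '[{"x":-1,"y":0.13,"z":0.2,"turn":0,"jaw":8.5},{"x":-1,"y":0.13,"z":0.2,"turn":0,"jaw":8.5},{"x":-0.7,"y":0.09,"z":0,"turn":0,"jaw":8.5},{"x":-0.3,"y":0.04,"z":0,"turn":0,"jaw":8.5},{"x":0,"y":0,"z":0,"turn":0,"jaw":8.5},{"x":0,"y":0,"z":0,"turn":0,"jaw":8.5}]'

```text
t: 17.12
tool_pos: [0.7152, -0.1798, 0.0007]
tool_rot: [-0.241, 2.1, -2.1]
contact_force: [-0.1, -0.5, -0.7]
opening: 0.085
```

Run:
```python
from h import *
tcp()
```

```text
t 17.12 strip frame 0.1813 -0.1661 z 0.0007 camdir 13.1 F [-0.1 -0.5 -0.7]
```

>>> play_rows --moves '[{"x":-0.2,"y":0.03,"z":0,"turn":0,"jaw":8.5},{"x":-0.2,"y":0.03,"z":0,"turn":0,"jaw":8.5},{"x":-0.2,"y":0.03,"z":0,"turn":0,"jaw":8.5},{"x":0,"y":0,"z":0,"turn":0,"jaw":8.5}]'

```text
t: 17.45
tool_pos: [0.7094, -0.179, 0.0011]
tool_rot: [-0.24, 2.1, -2.1]
contact_force: [0.2, -0.5, 2.0]
opening: 0.0848
```

Run:
```python
from h import *
tcp()
```

```text
t 17.45 strip frame 0.1755 -0.1661 z 0.0011 camdir 13.1 F [ 0.2 -0.5  2. ]
```

>>> play_rows --moves '[{"x":-0.2,"y":0.03,"z":0,"turn":0,"jaw":8.5},{"x":-0.2,"y":0.03,"z":0,"turn":0,"jaw":8.5},{"x":0,"y":0,"z":0,"turn":0,"jaw":8.5},{"x":0,"y":0,"z":0,"turn":0,"jaw":8.5}]'

```text
t: 17.78
tool_pos: [0.7055, -0.1785, 0.0015]
tool_rot: [-0.24, 2.1, -2.1]
contact_force: [0.9, -0.7, 4.3]
opening: 0.0849
```

Run:
```python
from h import *
tcp()
```

```text
t 17.78 strip frame 0.1715 -0.166 z 0.0015 camdir 13.1 F [ 0.9 -0.7  4.3]
```

>>> play_rows --moves '[{"x":0,"y":0,"z":0.3,"turn":0,"jaw":8.5},{"x":0,"y":0,"z":0.3,"turn":0,"jaw":8.5},{"x":0,"y":0,"z":0,"turn":0,"jaw":8.5}]'

```text
t: 18.03
tool_pos: [0.7048, -0.1783, 0.0067]
tool_rot: [-0.243, 2.1, -2.1]
contact_force: [0.6, -0.4, -1.1]
opening: 0.0851
```

Run:
```python
from h import *
tcp();d=snap("side","s19",(190,100,350,220),4.8);snap("wrist","w19");tcp()
```

```text
t 18.03 strip frame 0.1708 -0.166 z 0.0067 camdir 13.1 F [ 0.6 -0.4 -1.1]
t 18.13 strip frame 0.1706 -0.1659 z 0.0062 camdir 13.1 F [0.2 0.  0.1]
```

View pics/s19.png

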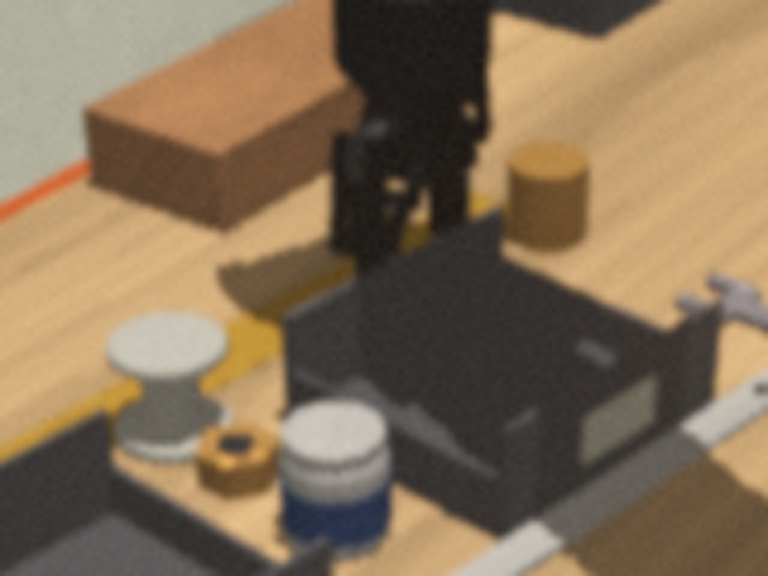

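View pics/w19.png

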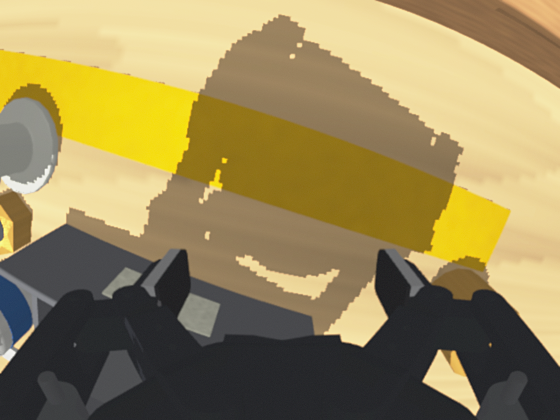

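>>> play_rows --moves '[{"x":-0.2,"y":0.03,"z":0,"turn":0,"jaw":8.5},{"x":-0.2,"y":0.03,"z":0,"turn":0,"jaw":8.5},{"x":0,"y":0,"z":0,"turn":0,"jaw":8.5}]'

```text
t: 18.38
tool_pos: [0.703, -0.1782, 0.0081]
tool_rot: [-0.235, 2.097, -2.1]
contact_force: [-0.5, 0.8, 1.4]
opening: 0.0853
```

Run:
```python
from h import *
tcp()
```

```text
t 18.38 strip frame 0.169 -0.166 z 0.0081 camdir 13.1 F [-0.5  0.8  1.4]
```

>>> play_rows --moves '[{"x":0,"y":0,"z":0,"turn":0,"jaw":8.5},{"x":0,"y":0,"z":0,"turn":0,"jaw":8.5}]'

```text
t: 18.55
tool_pos: [0.702, -0.178, 0.0079]
tool_rot: [-0.239, 2.099, -2.1]
contact_force: [2.6, -1.0, 4.4]
opening: 0.0851
```

Run:
```python
from h import *
tcp(); snap("wrist","w20");tcp();d=snap("side","s20",(190,100,350,220),4.8);tcp()
```

```text
t 18.55 strip frame 0.168 -0.166 z 0.0079 camdir 13.1 F [ 2.6 -1.   4.4]
t 18.6 strip frame 0.168 -0.166 z 0.0079 camdir 13.1 F [ 2.6 -0.9  5.7]
t 18.65 strip frame 0.168 -0.166 z 0.0079 camdir 13.1 F [3.3 0.4 5.6]
```

View pics/s20.png

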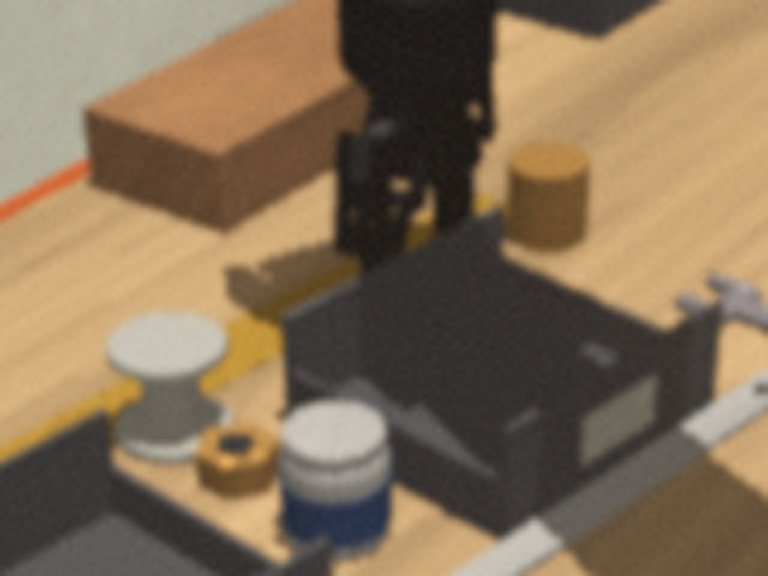

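View pics/w20.png

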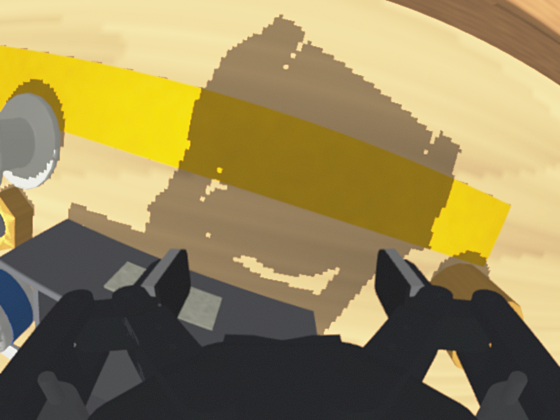

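>>> play_rows --moves '[{"x":1,"y":-0.1,"z":0,"turn":0,"jaw":8.5},{"x":0,"y":0,"z":0,"turn":-5,"jaw":8.5},{"x":0,"y":0,"z":-0.4,"turn":-5.5,"jaw":8.5},{"x":0,"y":0,"z":-0.4,"turn":0,"jaw":8.5},{"x":-0.5,"y":0.06,"z":0,"turn":0,"jaw":8.5},{"x":-0.5,"y":0.06,"z":0,"turn":0,"jaw":8.5},{"x":0,"y":0,"z":0,"turn":0,"jaw":8.5},{"x":0,"y":0,"z":0,"turn":0,"jaw":8.5}]'

```text
t: 19.32
tool_pos: [0.7005, -0.1775, -0.0014]
tool_rot: [-0.052, 2.198, -2.198]
contact_force: [0.4, -0.7, 0.2]
opening: 0.0851
```

Run:
```python
from h import *
tcp()
```

```text
t 19.32 strip frame 0.1664 -0.1657 z -0.0014 camdir 2.7 F [ 0.4 -0.7  0.2]
```

>>> play_rows --moves '[{"x":-0.2,"y":0.03,"z":0,"turn":0,"jaw":8.5},{"x":-0.2,"y":0.03,"z":0,"turn":0,"jaw":8.5},{"x":0,"y":0,"z":0,"turn":0,"jaw":8.5},{"x":0,"y":0,"z":0,"turn":0,"jaw":8.5}]'

```text
t: 19.65
tool_pos: [0.6984, -0.1773, -0.0001]
tool_rot: [-0.046, 2.196, -2.198]
contact_force: [3.5, -1.5, 1.6]
opening: 0.0849
```

Run:
```python
from h import *
tcp();eyes.get_image("side");tcp()
```

```text
t 19.65 strip frame 0.1643 -0.1658 z -0.0001 camdir 2.6 F [ 3.5 -1.5  1.6]
t 19.7 strip frame 0.1643 -0.1658 z -0.0 camdir 2.6 F [ 4.6 -0.9  2.1]
```

>>> play_rows --moves '[{"x":-0.15,"y":0.02,"z":0.2,"turn":0,"jaw":8.5},{"x":-0.15,"y":0.02,"z":0.2,"turn":0,"jaw":8.5},{"x":0,"y":0,"z":0,"turn":0,"jaw":8.5}]'

```text
t: 19.95
tool_pos: [0.6964, -0.177, 0.0047]
tool_rot: [-0.043, 2.195, -2.197]
contact_force: [7.6, -1.5, 1.7]
opening: 0.0851
```

Run:
```python
from h import *
tcp();snap("side","s21",(190,100,350,220),4.8);tcp()
```

```text
t 19.95 strip frame 0.1623 -0.1658 z 0.0047 camdir 2.6 F [ 7.6 -1.5  1.7]
t 20.0 strip frame 0.1623 -0.1658 z 0.0045 camdir 2.6 F [7.8 0.2 0.7]
```

View pics/s21.png

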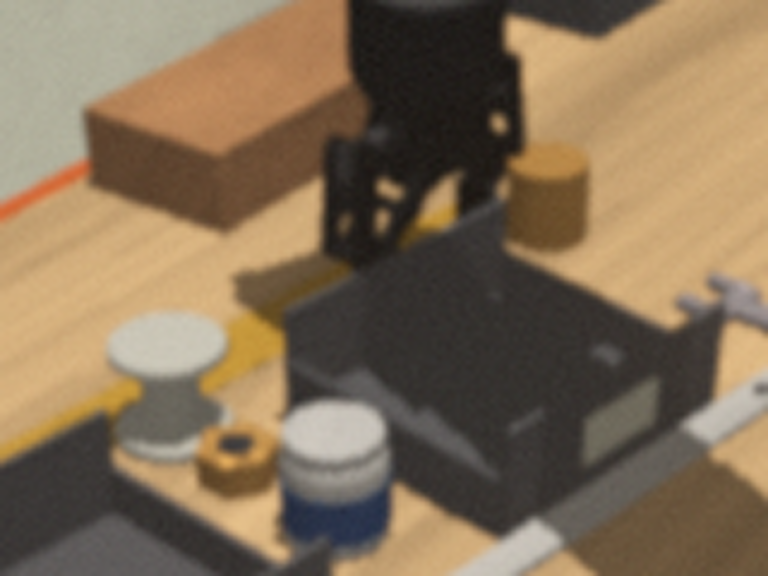

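>>> play_rows --moves '[{"x":-0.15,"y":0.02,"z":0.4,"turn":0,"jaw":8.5},{"x":-0.15,"y":0.02,"z":0.4,"turn":0,"jaw":8.5},{"x":-0.14,"y":0.02,"z":0.4,"turn":0,"jaw":8.5},{"x":0,"y":0,"z":0,"turn":0,"jaw":8.5},{"x":0,"y":0,"z":0,"turn":0,"jaw":8.5}]'

```text
t: 20.42
tool_pos: [0.6912, -0.1763, 0.0157]
tool_rot: [-0.045, 2.196, -2.198]
contact_force: [7.4, -1.8, 0.6]
opening: 0.0847
```

Run:
```python
from h import *
tcp();snap("side","s22",(190,100,350,220),4.8);snap("wrist","w22");tcp()
```

```text
t 20.42 strip frame 0.1571 -0.1657 z 0.0157 camdir 2.6 F [ 7.4 -1.8  0.6]
t 20.52 strip frame 0.1571 -0.1657 z 0.0155 camdir 2.6 F [ 6.4 -1.2  0.8]
```

View pics/s22.png

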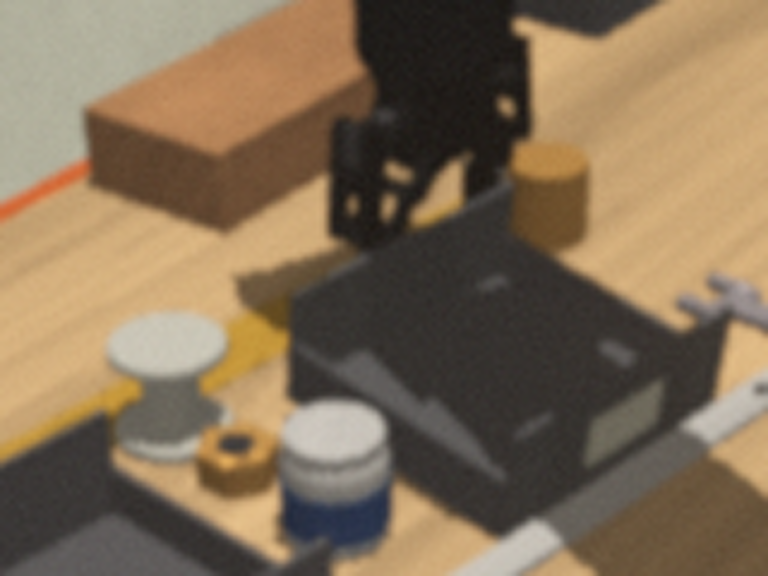

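View pics/w22.png

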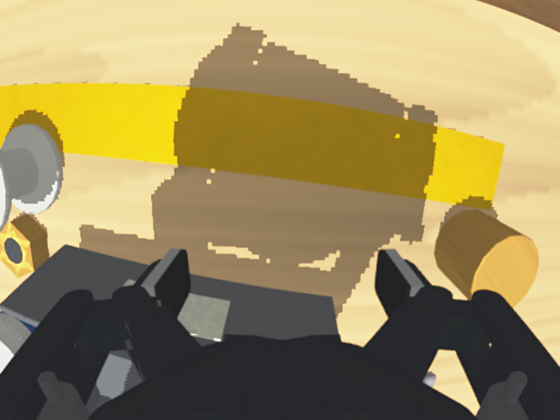

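>>> play_rows --moves '[{"x":-0.2,"y":0.03,"z":0.3,"turn":0,"jaw":8.5},{"x":-0.2,"y":0.03,"z":0.4,"turn":0,"jaw":8.5},{"x":-0.2,"y":0.03,"z":0.5,"turn":0,"jaw":8.5},{"x":0,"y":0,"z":0,"turn":0,"jaw":8.5}]'

```text
t: 20.85
tool_pos: [0.6872, -0.176, 0.0297]
tool_rot: [-0.04, 2.192, -2.197]
contact_force: [10.2, -1.0, -0.2]
opening: 0.0849
```

Run:
```python
from h import *
tcp();snap("side","s23",(190,100,350,220),4.8);snap("wrist","w23");tcp()
```

```text
t 20.85 strip frame 0.153 -0.1659 z 0.0297 camdir 2.6 F [10.2 -1.  -0.2]
t 20.95 strip frame 0.1531 -0.1658 z 0.0291 camdir 2.6 F [11.1 -1.3  1.9]
```

View pics/s23.png

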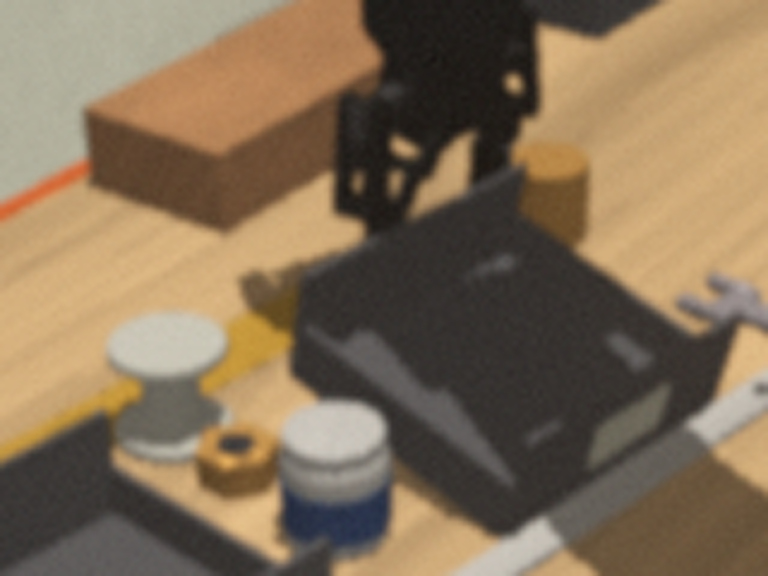

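View pics/w23.png

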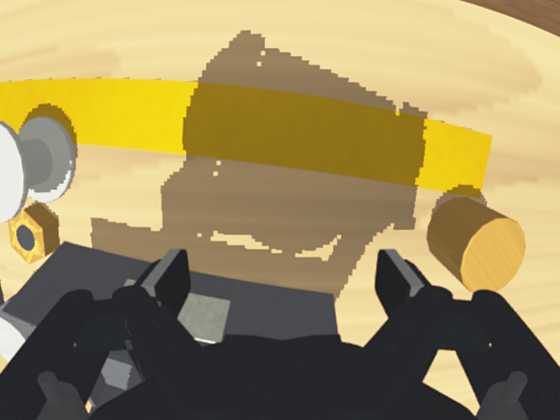

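>>> play_rows --moves '[{"x":-0.14,"y":0.02,"z":0.5,"turn":0,"jaw":8.5},{"x":-0.16,"y":0.02,"z":0.5,"turn":0,"jaw":8.5},{"x":-0.2,"y":0.03,"z":0.5,"turn":0,"jaw":8.5},{"x":-0.22,"y":0.03,"z":0.5,"turn":0,"jaw":8.5},{"x":0,"y":0,"z":0,"turn":0,"jaw":8.5}]'

```text
t: 21.37
tool_pos: [0.6793, -0.1749, 0.0496]
tool_rot: [-0.042, 2.193, -2.197]
contact_force: [8.7, -0.9, 0.9]
opening: 0.0851
```

Run:
```python
from h import *
tcp();snap("side","s24",(190,100,350,220),4.8);tcp();snap("wrist","w24")
```

```text
t 21.37 strip frame 0.145 -0.1658 z 0.0496 camdir 2.6 F [ 8.7 -0.9  0.9]
t 21.42 strip frame 0.1451 -0.1657 z 0.0491 camdir 2.6 F [ 8.8 -1.6  1.3]
```

View pics/s24.png

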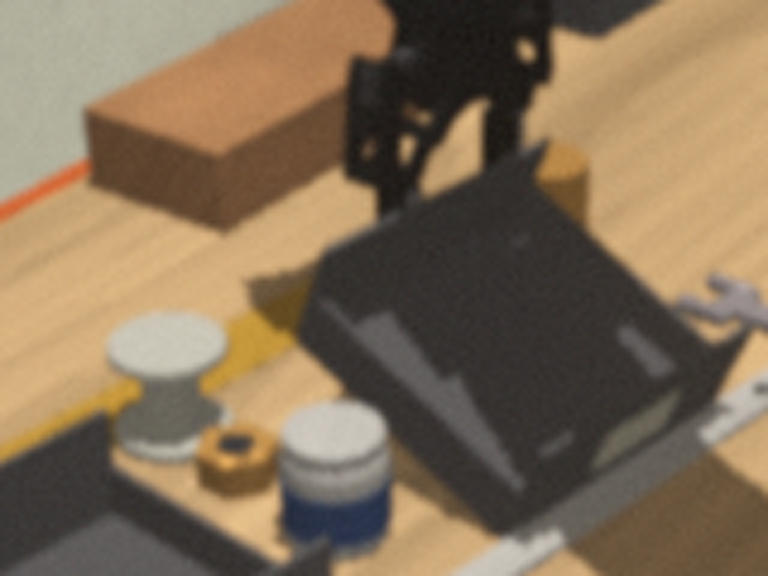

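View pics/w24.png

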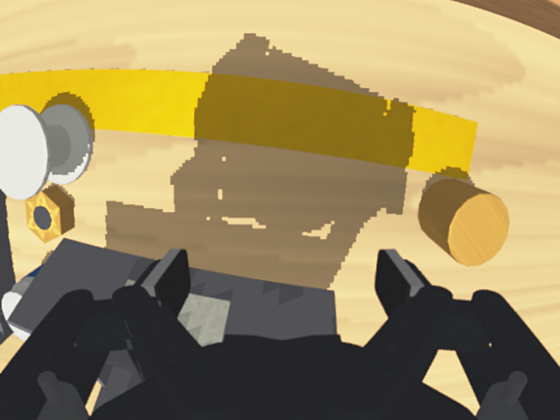

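```bash
cat >> h.py <<'E'
def ang(a,b,x0,y0,s,ys=-.044):
    d=eyes.get_image("side"); f=lambda p:(x0+p[0]/s,y0+p[1]/s)
    A_=ons(d,f(a),ys);B_=ons(d,f(b),ys);th=np.arctan2(A_[1]-B_[1],A_[0]-B_[0]);print("far",A_,"near",B_,"th",np.degrees(th).round(1));return th
def vf(th,near=0.0):
    o=ctrl.get_obs();p=o["tool_pos"];x=(p[:2]-O)@XS-.0207-near;z=p[2]+.012
    print("tip u,v",(x*np.cos(th)+z*np.sin(th)).round(4),(-x*np.sin(th)+z*np.cos(th)).round(4))
E
python3 - <<'E'
from h import *
th=ang((303,335),(500,533),190,100,4.8); vf(th); tcp()
E
```

```text
far (np.float64(0.1212), np.float64(0.0554)) near (np.float64(0.0008), np.float64(0.0043)) th 23.0
tip u,v 0.1385 0.0074
t 21.52 strip frame 0.1453 -0.1657 z 0.0489 camdir 2.6 F [ 9.3 -1.7  1.9]
```

>>> play_rows --moves '[{"x":-0.24,"y":0.03,"z":0.52,"turn":0,"jaw":8.5},{"x":-0.27,"y":0.03,"z":0.52,"turn":0,"jaw":8.5},{"x":-0.3,"y":0.04,"z":0.52,"turn":0,"jaw":8.5},{"x":-0.33,"y":0.04,"z":0.48,"turn":0,"jaw":8.5},{"x":-0.34,"y":0.04,"z":0.48,"turn":0,"jaw":8.5},{"x":0,"y":0,"z":0,"turn":0,"jaw":8.5}]'

```text
t: 22.02
tool_pos: [0.6638, -0.1729, 0.0746]
tool_rot: [-0.044, 2.194, -2.198]
contact_force: [7.8, -0.4, 4.2]
opening: 0.0848
```

Run:
```python
from h import *
tcp();snap("side","s25",(190,100,350,220),4.8);tcp();snap("wrist","w25")
```

```text
t 22.02 strip frame 0.1294 -0.1658 z 0.0746 camdir 2.6 F [ 7.8 -0.4  4.2]
t 22.07 strip frame 0.1296 -0.1657 z 0.0742 camdir 2.6 F [ 8.4 -0.5  3.2]
```

View pics/s25.png

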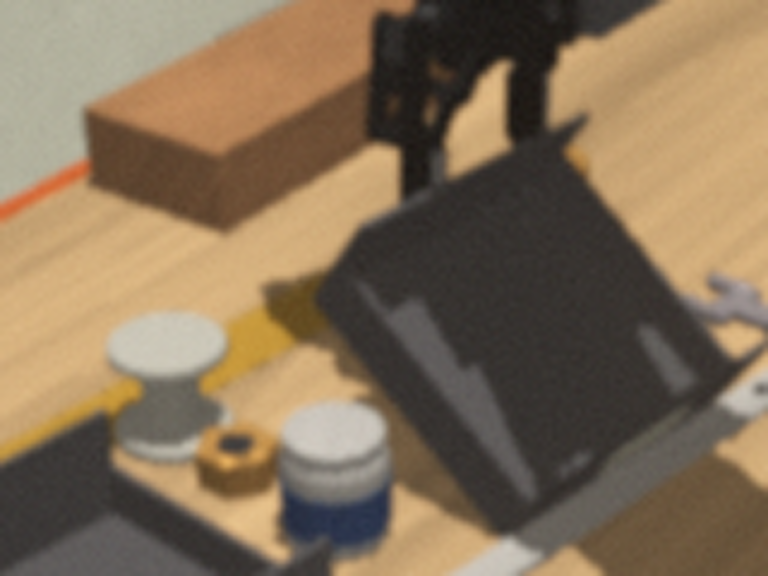

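View pics/w25.png

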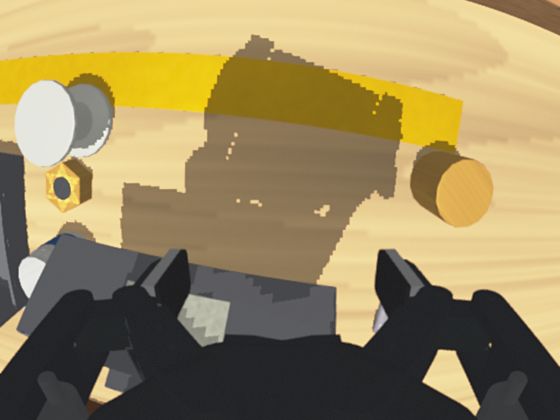

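>>> play_rows --moves '[{"x":-0.38,"y":0.05,"z":0.44,"turn":0,"jaw":8.5},{"x":-0.39,"y":0.05,"z":0.44,"turn":0,"jaw":8.5},{"x":-0.41,"y":0.05,"z":0.42,"turn":0,"jaw":8.5},{"x":-0.42,"y":0.05,"z":0.41,"turn":0,"jaw":8.5},{"x":-0.45,"y":0.06,"z":0.38,"turn":0,"jaw":8.5},{"x":-0.45,"y":0.06,"z":0.38,"turn":0,"jaw":8.5},{"x":0,"y":0,"z":0,"turn":0,"jaw":8.5}]'

```text
t: 22.7
tool_pos: [0.6389, -0.1696, 0.0997]
tool_rot: [-0.043, 2.194, -2.197]
contact_force: [7.3, -0.8, 7.0]
opening: 0.0853
```

Run:
```python
from h import *
tcp();snap("side","s26",(190,100,350,220),4.8);tcp();snap("wrist","w26")
```

```text
t 22.7 strip frame 0.1043 -0.1657 z 0.0997 camdir 2.6 F [ 7.3 -0.8  7. ]
t 22.75 strip frame 0.1046 -0.1657 z 0.0995 camdir 2.6 F [ 6.2 -1.6  5.9]
```

View pics/s26.png

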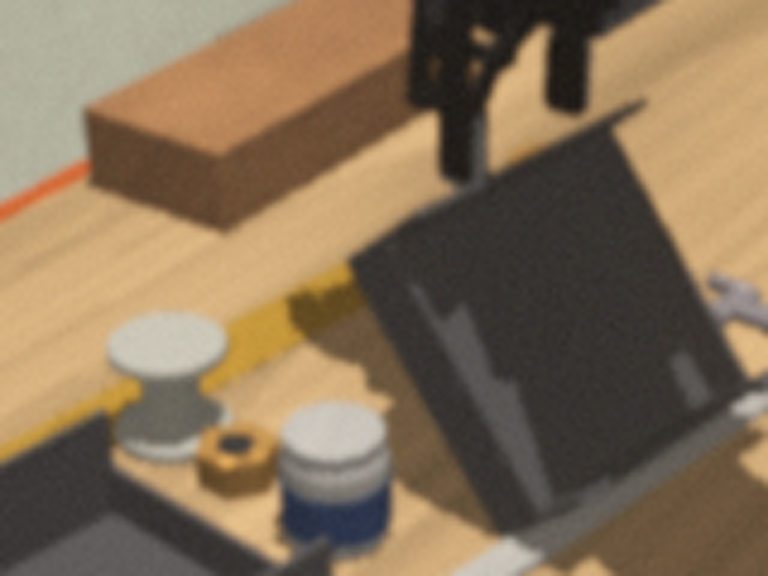

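View pics/w26.png

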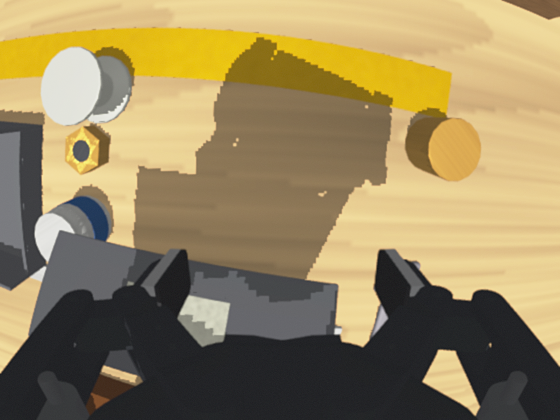

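>>> play_rows --moves '[{"x":-0.47,"y":0.06,"z":0.34,"turn":0,"jaw":8.5},{"x":-0.48,"y":0.06,"z":0.34,"turn":0,"jaw":8.5},{"x":-0.5,"y":0.06,"z":0.3,"turn":0,"jaw":8.5},{"x":-0.5,"y":0.06,"z":0.29,"turn":0,"jaw":8.5},{"x":0,"y":0,"z":0,"turn":0,"jaw":8.5}]'

```text
t: 23.22
tool_pos: [0.6194, -0.1672, 0.1127]
tool_rot: [-0.043, 2.194, -2.197]
contact_force: [5.0, 0.5, 8.8]
opening: 0.0852
```

Run:
```python
from h import *
tcp();snap("side","s27",(190,100,350,220),4.8);tcp();snap("wrist","w27")
```

```text
t 23.22 strip frame 0.0846 -0.1657 z 0.1127 camdir 2.6 F [5.  0.5 8.8]
t 23.27 strip frame 0.0849 -0.1658 z 0.1126 camdir 2.6 F [ 4.8 -0.1  8.2]
```

View pics/s27.png

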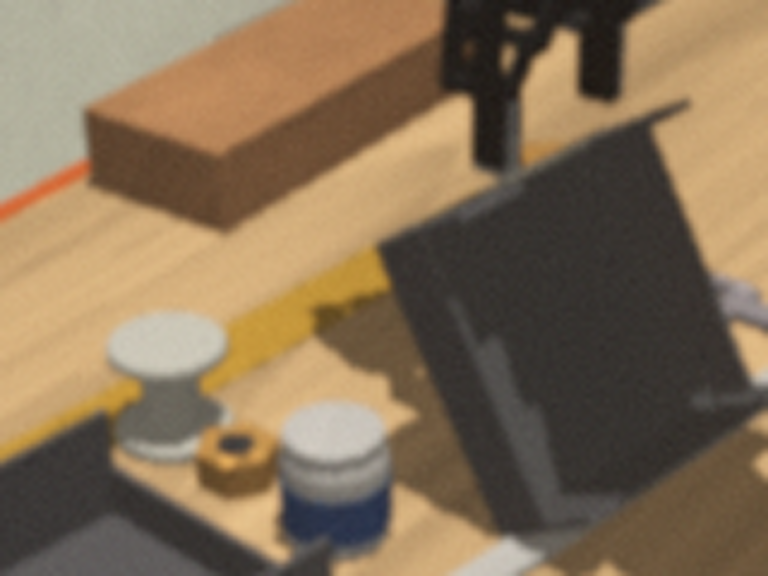

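View pics/w27.png

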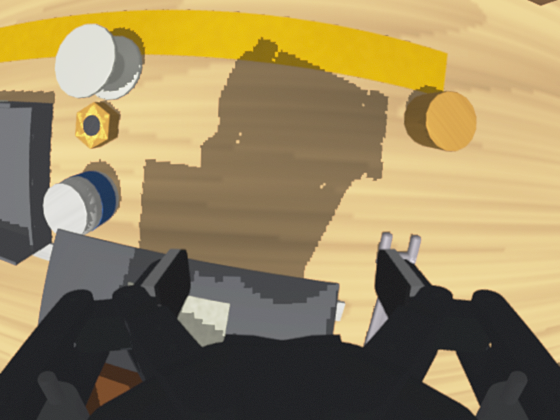

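>>> play_rows --moves '[{"x":-0.3,"y":0.04,"z":0.16,"turn":0,"jaw":8.5},{"x":-0.3,"y":0.04,"z":0.16,"turn":0,"jaw":8.5},{"x":-0.3,"y":0.04,"z":0.14,"turn":0,"jaw":8.5},{"x":0,"y":0,"z":0,"turn":0,"jaw":8.5}]'

```text
t: 23.65
tool_pos: [0.6105, -0.166, 0.1173]
tool_rot: [-0.043, 2.194, -2.197]
contact_force: [5.4, -0.5, 9.8]
opening: 0.0854
```

Run:
```python
from h import *
tcp();snap("wrist","w28");snap("side","s28",(190,100,350,220),4.8);tcp()
```

```text
t 23.65 strip frame 0.0757 -0.1657 z 0.1173 camdir 2.6 F [ 5.4 -0.5  9.8]
t 23.75 strip frame 0.0759 -0.1657 z 0.1172 camdir 2.6 F [ 5.2 -0.4  9. ]
```

View pics/w28.png

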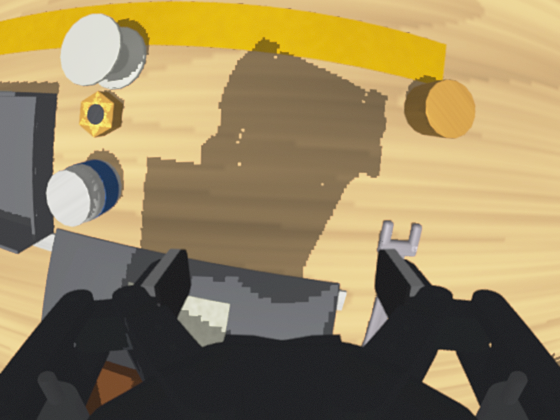

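View pics/s28.png

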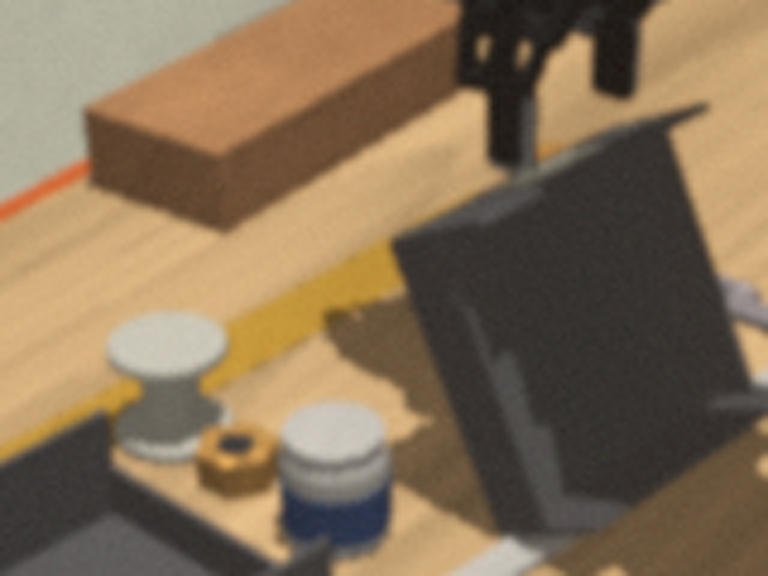

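Run:
```python
from h import *
from station import eyes
th=ang((395,240),(505,537),190,100,4.8);vf(th)
d=eyes.get_image("wrist");T=d["cam_to_world"];c=T[:3,3];x=(c[:2]-O)@XS;z=c[2]
for t in (62,63,64,65,66,67): t=np.radians(t);print(np.degrees(t),"cam u,v",x*np.cos(t)+z*np.sin(t),-x*np.sin(t)+z*np.cos(t))
cv2.imwrite("pics/w29.png",cv2.resize(d["img"][220:320,130:430,::-1],None,fx=2.6,fy=2.6,interpolation=cv2.INTER_NEAREST))
```

```text
far (np.float64(0.062), np.float64(0.1257)) near (np.float64(-0.0021), np.float64(0.0036)) th 62.3
tip u,v 0.14 0.0111
62.0 cam u,v 0.2940559904370731 -0.0005034944253259344
63.0 cam u,v 0.29400241709608765 -0.005635402401112002
64.0 cam u,v 0.2938592877707894 -0.010765593778735316
65.0 cam u,v 0.2936266460597573 -0.015892505852204947
66.0 cam u,v 0.2933045628279102 -0.021014576914437866
67.0 cam u,v 0.29289313618492063 -0.02613024673296986
```

View pics/w29.png

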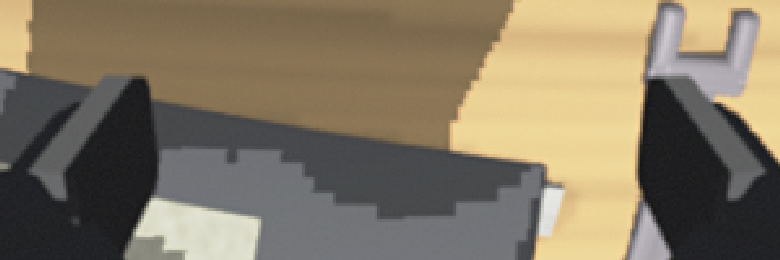

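>>> play_rows --moves '[{"x":-0.2,"y":0.03,"z":0.12,"turn":0,"jaw":8.5},{"x":-0.2,"y":0.03,"z":0.12,"turn":0,"jaw":8.5},{"x":-0.15,"y":0.02,"z":0.12,"turn":0,"jaw":8.5},{"x":0,"y":0,"z":0,"turn":0,"jaw":8.5}]'

```text
t: 24.18
tool_pos: [0.6044, -0.1651, 0.12]
tool_rot: [-0.046, 2.195, -2.198]
contact_force: [3.7, -1.9, 8.3]
opening: 0.0851
```

Run:
```python
from h import *
tcp();snap("side","s30",(190,100,350,220),4.8)
d=eyes.get_image("wrist")
cv2.imwrite("pics/w30.png",cv2.resize(d["img"][220:320,130:430,::-1],None,fx=2.6,fy=2.6,interpolation=cv2.INTER_NEAREST))
tcp()
```

```text
t 24.18 strip frame 0.0695 -0.1657 z 0.12 camdir 2.6 F [ 3.7 -1.9  8.3]
t 24.28 strip frame 0.0696 -0.1657 z 0.12 camdir 2.6 F [ 3.7 -0.1  8.1]
```

View pics/w30.png

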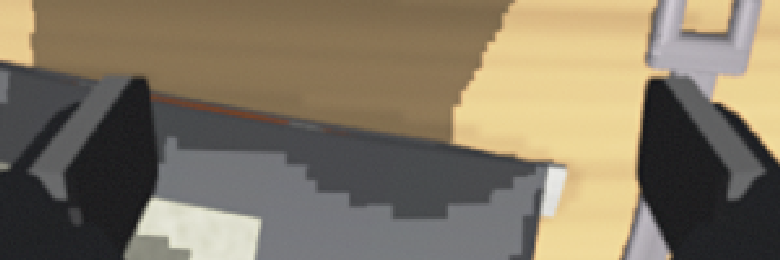

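View pics/s30.png

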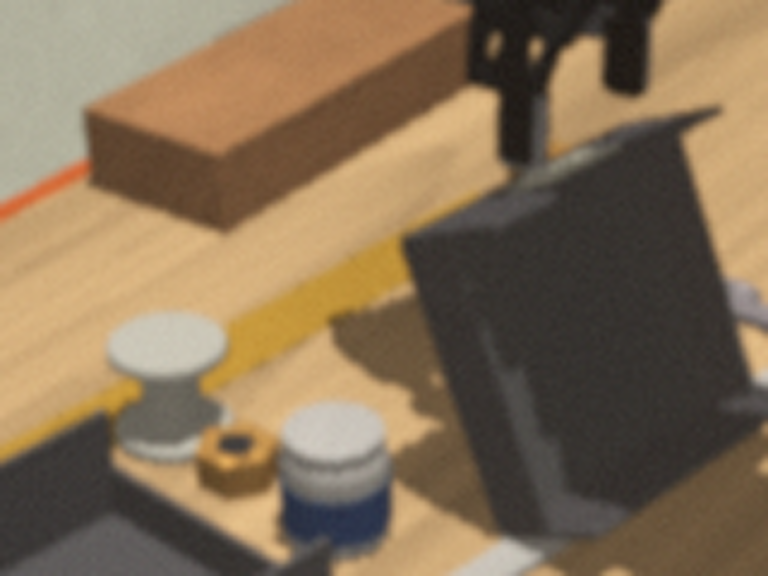

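Run:
```python
from h import *
d=eyes.get_image("wrist");im=d["img"].astype(int)
cv2.imwrite("pics/w31.png",cv2.resize(d["img"][250:276,180:260,::-1],None,fx=9,fy=9,interpolation=cv2.INTER_NEAREST))
m=(im[...,0]-im[...,2]>45)&(im[...,0]>1.9*im[...,1])
ys,xs=np.nonzero(m[230:300,180:300]);print(len(xs),xs.min()+180 if len(xs) else 0,xs.max()+180 if len(xs) else 0)
for c in (195,205,215,225,235,245): print(c,[tuple(im[r,c]) for r in range(252,274)][::1][0:22:2])
tcp()
```

```text
0 0 0
195 [(np.int64(133), np.int64(111), np.int64(81)), (np.int64(129), np.int64(110), np.int64(80)), (np.int64(101), np.int64(89), np.int64(74)), (np.int64(102), np.int64(67), np.int64(49)), (np.int64(74), np.int64(70), np.int64(72)), (np.int64(71), np.int64(73), np.int64(76)), (np.int64(72), np.int64(74), np.int64(76)), (np.int64(72), np.int64(75), np.int64(77)), (np.int64(72), np.int64(74), np.int64(76)), (np.int64(70), np.int64(72), np.int64(74)), (np.int64(94), np.int64(96), np.int64(99))]
205 [(np.int64(135), np.int64(114), np.int64(84)), (np.int64(131), np.int64(111), np.int64(81)), (np.int64(131), np.int64(112), np.int64(81)), (np.int64(94), np.int64(86), np.int64(75)), (np.int64(108), np.int64(66), np.int64(43)), (np.int64(72), np.int64(68), np.int64(71)), (np.int64(72), np.int64(75), np.int64(76)), (np.int64(70), np.int64(72), np.int64(74)), (np.int64(72), np.int64(73), np.int64(76)), (np.int64(71), np.int64(73), np.int64(76)), (np.int64(72), np.int64(74), np.int64(76))]
215 [(np.int64(135), np.int64(115), np.int64(84)), (np.int64(133), np.int64(112), np.int64(83)), (np.in
[... 1268 characters left out ...]
.int64(73), np.int64(75), np.int64(77)), (np.int64(73), np.int64(75), np.int64(77)), (np.int64(73), np.int64(74), np.int64(76))]
245 [(np.int64(137), np.int64(115), np.int64(84)), (np.int64(135), np.int64(114), np.int64(84)), (np.int64(134), np.int64(113), np.int64(83)), (np.int64(135), np.int64(113), np.int64(84)), (np.int64(133), np.int64(112), np.int64(83)), (np.int64(131), np.int64(111), np.int64(81)), (np.int64(127), np.int64(107), np.int64(79)), (np.int64(83), np.int64(81), np.int64(81)), (np.int64(88), np.int64(88), np.int64(88)), (np.int64(73), np.int64(73), np.int64(77)), (np.int64(74), np.int64(75), np.int64(78))]
t 24.33 strip frame 0.0697 -0.1657 z 0.12 camdir 2.6 F [4.1 0.2 8.6]
```

View pics/w31.png

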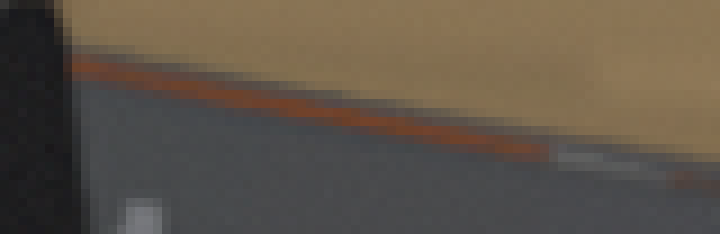

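The crop settles it. Along the tipped edge of the right crate there is an orange streak from (187,257) to (240,267), then a grey gap, then more orange near (255,270). That is the ring-and-dot stamp seen at a grazing angle, so the right crate is the stamped one. I'll lower it back along the same arc.

>>> play_rows --moves '[{"x":0.25,"y":-0.03,"z":-0.18,"turn":0,"jaw":8.5},{"x":0.3,"y":-0.04,"z":-0.18,"turn":0,"jaw":8.5},{"x":0.3,"y":-0.04,"z":-0.15,"turn":0,"jaw":8.5},{"x":0.3,"y":-0.04,"z":-0.15,"turn":0,"jaw":8.5},{"x":0.3,"y":-0.04,"z":-0.16,"turn":0,"jaw":8.5},{"x":0.5,"y":-0.06,"z":-0.29,"turn":0,"jaw":8.5},{"x":0.5,"y":-0.06,"z":-0.3,"turn":0,"jaw":8.5},{"x":0,"y":0,"z":0,"turn":0,"jaw":8.5}]'

```text
t: 25.0
tool_pos: [0.6305, -0.1685, 0.1059]
tool_rot: [-0.042, 2.193, -2.197]
contact_force: [6.5, -0.8, 7.7]
opening: 0.0849
```

Run:
```python
from h import *
tcp();snap("side","s32",(190,100,350,220),4.8);tcp()
```

```text
t 25.0 strip frame 0.0959 -0.1657 z 0.1059 camdir 2.6 F [ 6.5 -0.8  7.7]
t 25.05 strip frame 0.0956 -0.1657 z 0.1061 camdir 2.6 F [ 5.9 -0.3  7.5]
```

View pics/s32.png

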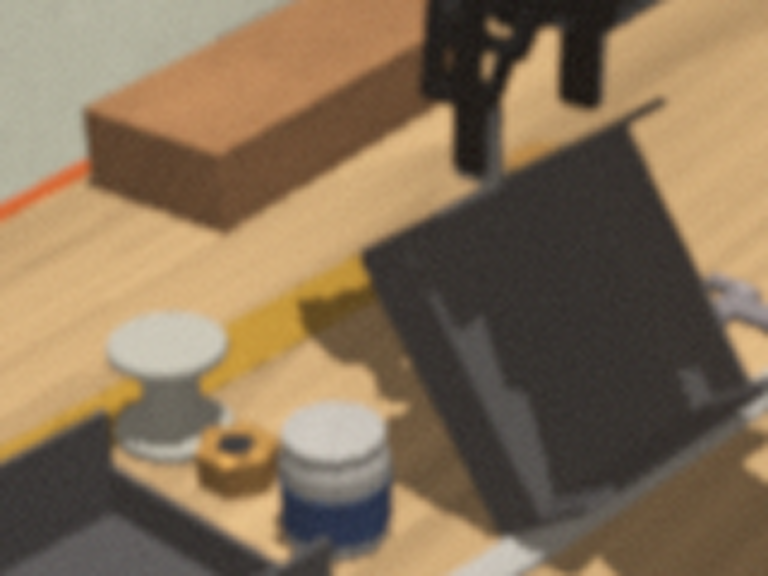

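>>> play_rows --moves '[{"x":0.47,"y":-0.06,"z":-0.34,"turn":0,"jaw":8.5},{"x":0.46,"y":-0.06,"z":-0.35,"turn":0,"jaw":8.5},{"x":0.45,"y":-0.06,"z":-0.38,"turn":0,"jaw":8.5},{"x":0.43,"y":-0.06,"z":-0.39,"turn":0,"jaw":8.5},{"x":0.41,"y":-0.05,"z":-0.41,"turn":0,"jaw":8.5},{"x":0.4,"y":-0.05,"z":-0.42,"turn":0,"jaw":8.5},{"x":0.38,"y":-0.05,"z":-0.44,"turn":0,"jaw":8.5},{"x":0,"y":0,"z":0,"turn":0,"jaw":8.5}]'

```text
t: 25.72
tool_pos: [0.6609, -0.1725, 0.078]
tool_rot: [-0.04, 2.193, -2.197]
contact_force: [9.2, -2.0, 5.7]
opening: 0.0849
```

Run:
```python
from h import *
tcp();snap("side","s33",(190,100,350,220),4.8);tcp()
```

```text
t 25.72 strip frame 0.1265 -0.1657 z 0.078 camdir 2.6 F [ 9.2 -2.   5.7]
t 25.77 strip frame 0.1263 -0.1657 z 0.0783 camdir 2.6 F [ 8.5 -1.2  5.3]
```

View pics/s33.png

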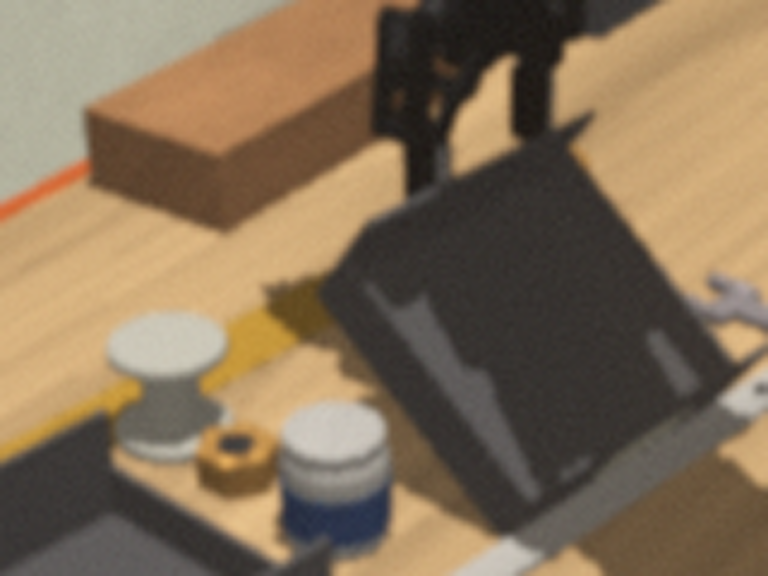

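>>> play_rows --moves '[{"x":0.36,"y":-0.05,"z":-0.45,"turn":0,"jaw":8.5},{"x":0.34,"y":-0.04,"z":-0.48,"turn":0,"jaw":8.5},{"x":0.33,"y":-0.04,"z":-0.48,"turn":0,"jaw":8.5},{"x":0.3,"y":-0.04,"z":-0.5,"turn":0,"jaw":8.5},{"x":0.27,"y":-0.03,"z":-0.52,"turn":0,"jaw":8.5},{"x":0.24,"y":-0.03,"z":-0.52,"turn":0,"jaw":8.5},{"x":0,"y":0,"z":0,"turn":0,"jaw":8.5}]'

```text
t: 26.35
tool_pos: [0.6798, -0.1749, 0.0481]
tool_rot: [-0.038, 2.192, -2.197]
contact_force: [11.6, -2.0, 3.7]
opening: 0.0848
```

Run:
```python
from h import *
tcp();snap("side","s34",(190,100,350,220),4.8);tcp()
```

```text
t 26.35 strip frame 0.1455 -0.1658 z 0.0481 camdir 2.5 F [11.6 -2.   3.7]
t 26.4 strip frame 0.1454 -0.1658 z 0.0486 camdir 2.5 F [11.  -1.4  2.5]
```

View pics/s34.png

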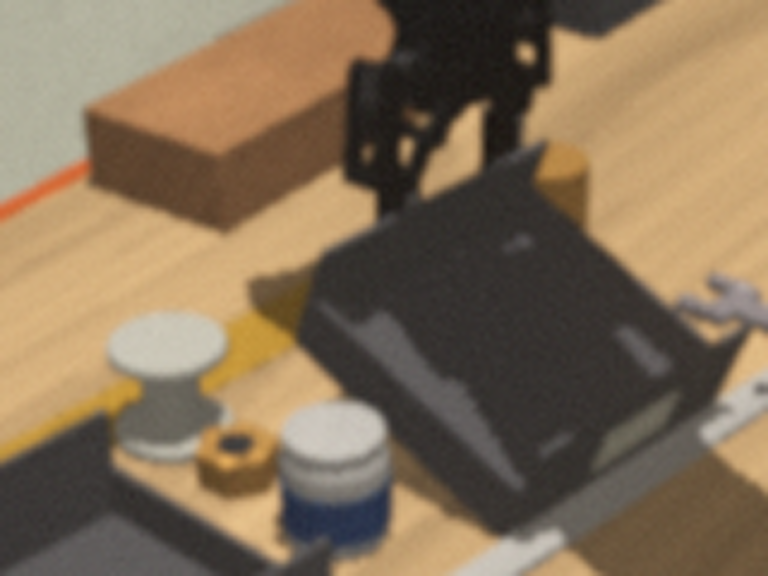

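>>> play_rows --moves '[{"x":0.22,"y":-0.03,"z":-0.5,"turn":0,"jaw":8.5},{"x":0.2,"y":-0.03,"z":-0.5,"turn":0,"jaw":8.5},{"x":0.16,"y":-0.02,"z":-0.5,"turn":0,"jaw":8.5},{"x":0.14,"y":-0.02,"z":-0.5,"turn":0,"jaw":8.5},{"x":0,"y":0,"z":0,"turn":0,"jaw":8.5}]'

```text
t: 26.82
tool_pos: [0.6874, -0.176, 0.0282]
tool_rot: [-0.036, 2.191, -2.196]
contact_force: [12.1, -2.4, 2.1]
opening: 0.0849
```

Run:
```python
from h import *
tcp();snap("side","s35",(190,100,350,220),4.8);tcp()
```

```text
t 26.82 strip frame 0.1532 -0.1659 z 0.0282 camdir 2.5 F [12.1 -2.4  2.1]
t 26.87 strip frame 0.1532 -0.1659 z 0.0286 camdir 2.5 F [12.5 -1.3  2.6]
```

View pics/s35.png

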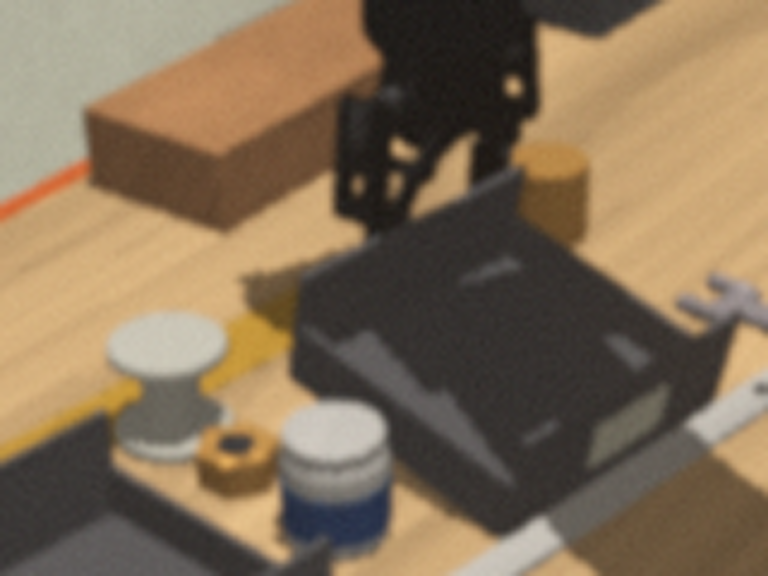

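>>> play_rows --moves '[{"x":0.15,"y":-0.02,"z":-0.4,"turn":0,"jaw":8.5},{"x":0.18,"y":-0.02,"z":-0.4,"turn":0,"jaw":8.5},{"x":0.2,"y":-0.03,"z":-0.35,"turn":0,"jaw":8.5},{"x":0.15,"y":-0.02,"z":-0.35,"turn":0,"jaw":8.5},{"x":0.15,"y":-0.02,"z":-0.35,"turn":0,"jaw":8.5},{"x":0.15,"y":-0.02,"z":-0.3,"turn":0,"jaw":8.5},{"x":0,"y":0,"z":0,"turn":0,"jaw":8.5}]'

```text
t: 27.45
tool_pos: [0.6955, -0.1769, 0.0062]
tool_rot: [-0.041, 2.195, -2.197]
contact_force: [10.4, -1.3, 3.2]
opening: 0.0849
```

Run:
```python
from h import *
tcp();snap("side","s36",(190,100,350,220),4.8);tcp()
```

```text
t 27.45 strip frame 0.1614 -0.1657 z 0.0062 camdir 2.5 F [10.4 -1.3  3.2]
t 27.5 strip frame 0.1613 -0.1657 z 0.0064 camdir 2.5 F [ 8.9 -1.2  2.8]
```

View pics/s36.png

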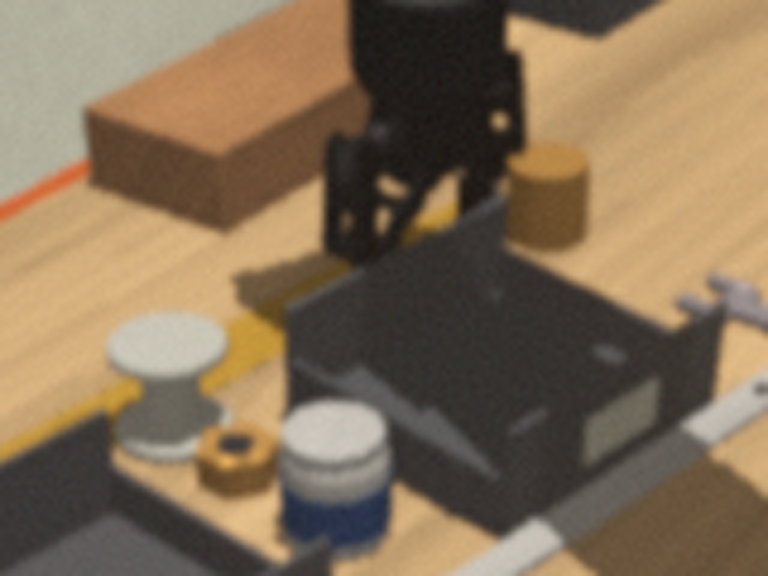

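>>> play_rows --moves '[{"x":0.12,"y":-0.02,"z":0,"turn":0,"jaw":8.5},{"x":0.12,"y":-0.02,"z":0,"turn":0,"jaw":8.5},{"x":0.12,"y":-0.02,"z":0,"turn":0,"jaw":8.5},{"x":0.12,"y":-0.02,"z":0,"turn":0,"jaw":8.5},{"x":0.15,"y":-0.02,"z":0,"turn":0,"jaw":8.5},{"x":0.4,"y":-0.05,"z":0,"turn":0,"jaw":8.5},{"x":1,"y":-0.1,"z":0.5,"turn":0,"jaw":8.5},{"x":1,"y":-0.1,"z":2,"turn":0,"jaw":8.5}]'

```text
t: 28.17
tool_pos: [0.7191, -0.1785, 0.0247]
tool_rot: [-0.062, 2.207, -2.199]
contact_force: [0.6, 0.3, -0.7]
opening: 0.0848
```

Run:
```python
from h import *
tcp();snap("side","s37",(100,100,400,310),2.6);tcp()
for q in ["crate_stamped_near","crate_plain_near","crate_stamped_far"]:
    d=eyes.get_image("side")
    print(q,[(np.round(r["point"]).astype(int).tolist(),round(r["score"],2),onz(d,r["point"])[:2].tolist()) for r in pinpoint("side",q)])
```

```text
t 28.17 strip frame 0.185 -0.1643 z 0.0247 camdir 2.6 F [ 0.6  0.3 -0.7]
t 28.22 strip frame 0.191 -0.1651 z 0.0326 camdir 2.6 F [ 0.7 -0.5  3.6]
crate_stamped_near [([400, 244], 0.88, [0.3309, -0.0704]), ([318, 200], 0.75, [0.5341, -0.1031])]
crate_plain_near [([231, 255], 0.89, [0.5733, 0.1409])]
crate_stamped_far [([275, 175], 0.96, [0.6741, -0.1327]), ([358, 282], 0.93, [0.3487, 0.0657])]
```

View pics/s37.png

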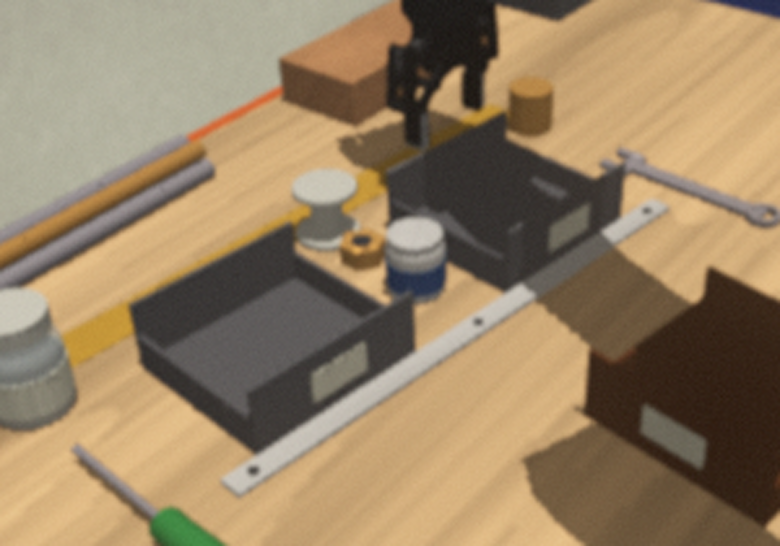

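>>> play_rows --moves '[{"x":0,"y":0,"z":3,"turn":0,"jaw":8.5},{"x":0,"y":0,"z":4,"turn":0,"jaw":8.5},{"x":0,"y":0,"z":4,"turn":0,"jaw":8.5},{"x":-3.2,"y":1.1,"z":1,"turn":-2,"jaw":8.5},{"x":-3.2,"y":1.1,"z":0,"turn":-2,"jaw":8.5},{"x":-3.2,"y":1.1,"z":0,"turn":-2,"jaw":8.5},{"x":-3.2,"y":1.1,"z":0,"turn":-2,"jaw":8.5},{"x":-3.2,"y":1.1,"z":0,"turn":-2,"jaw":8.5}]'

```text
t: 29.18
tool_pos: [0.5604, -0.124, 0.1487]
tool_rot: [-0.139, -2.153, 2.152]
contact_force: [0.0, -0.3, -0.4]
opening: 0.085
```

>>> play_rows --moves '[{"x":-3.2,"y":1.0,"z":0,"turn":0,"jaw":8.5},{"x":-3.1,"y":1.0,"z":0,"turn":0,"jaw":8.5},{"x":0,"y":0,"z":0,"turn":0,"jaw":8.5},{"x":0,"y":0,"z":0,"turn":0,"jaw":8.5}]'

```text
t: 29.52
tool_pos: [0.4978, -0.104, 0.1486]
tool_rot: [-0.137, -2.154, 2.153]
contact_force: [0.8, 0.5, 0.2]
opening: 0.0847
```

Run:
```python
from h import *
tcp();snap("wrist","w38");tcp()
```

```text
t 29.52 strip frame -0.044 -0.1185 z 0.1486 camdir -7.4 F [0.8 0.5 0.2]
t 29.57 strip frame -0.0423 -0.119 z 0.1496 camdir -7.4 F [-0.1  0.2 -0.1]
```

View pics/w38.png

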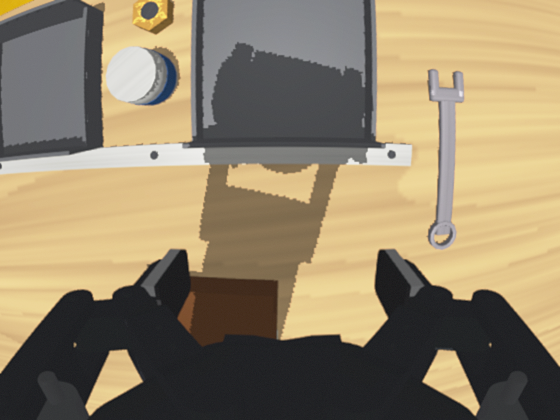

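>>> play_rows --moves '[{"x":0,"y":0,"z":-3,"turn":0,"jaw":8.5},{"x":0,"y":0,"z":-3,"turn":0,"jaw":8.5},{"x":0,"y":0,"z":-3,"turn":0,"jaw":8.5},{"x":0,"y":0,"z":-2.5,"turn":0,"jaw":8.5},{"x":0,"y":0,"z":-1.5,"turn":0,"jaw":8.5},{"x":0,"y":0,"z":-0.4,"turn":0,"jaw":8.5},{"x":0,"y":0,"z":0,"turn":0,"jaw":8.5},{"x":0.8,"y":-0.1,"z":0,"turn":0,"jaw":8.5}]'

```text
t: 30.23
tool_pos: [0.5084, -0.106, 0.0164]
tool_rot: [-0.139, -2.155, 2.155]
contact_force: [-0.1, 0.0, 1.0]
opening: 0.0853
```

>>> play_rows --moves '[{"x":0.7,"y":-0.09,"z":0,"turn":0,"jaw":8.5},{"x":0.5,"y":-0.06,"z":0,"turn":0,"jaw":8.5},{"x":0.3,"y":-0.04,"z":0,"turn":0,"jaw":8.5},{"x":0,"y":0,"z":0,"turn":0,"jaw":8.5}]'

```text
t: 30.57
tool_pos: [0.5247, -0.1081, 0.0173]
tool_rot: [-0.142, -2.155, 2.157]
contact_force: [-1.1, 0.4, -0.4]
opening: 0.0849
```

Run:
```python
from h import *
tcp();snap("wrist","w39");snap("side","s39",(190,80,390,230),3.9);tcp()
```

```text
t 30.57 strip frame -0.0168 -0.1192 z 0.0173 camdir -7.4 F [-1.1  0.4 -0.4]
t 30.67 strip frame -0.0182 -0.119 z 0.0165 camdir -7.4 F [ 0.6 -0.5 -0.6]
```

View pics/w39.png

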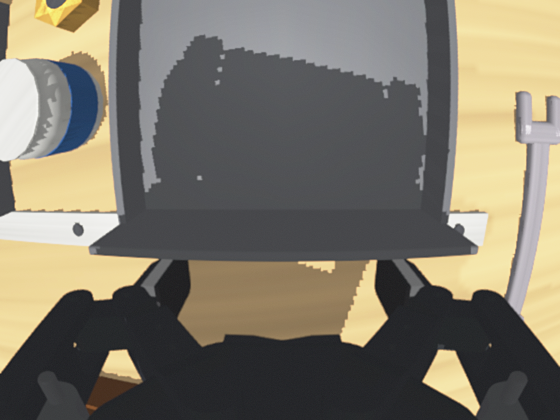

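View pics/s39.png

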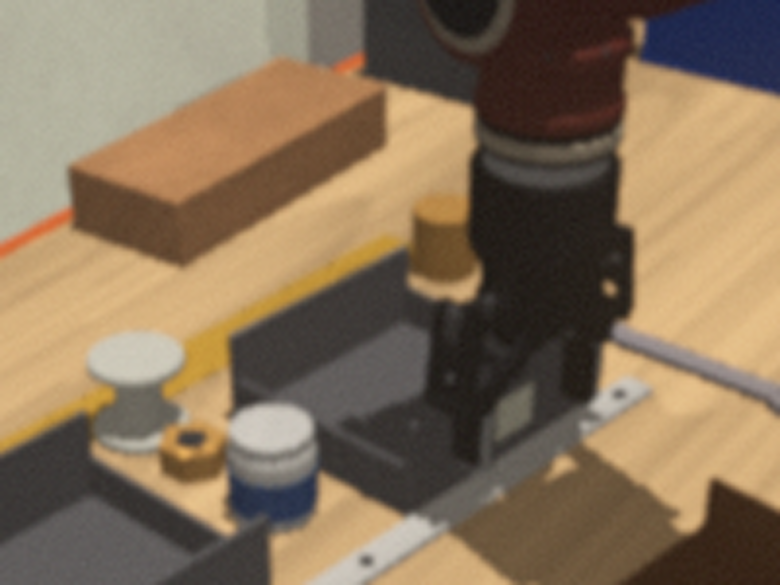

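>>> play_rows --moves '[{"x":0.3,"y":-0.04,"z":0,"turn":0,"jaw":8.5},{"x":0.4,"y":-0.05,"z":0,"turn":0,"jaw":8.5},{"x":0.6,"y":-0.08,"z":0,"turn":0,"jaw":8.5},{"x":0.7,"y":-0.09,"z":0,"turn":0,"jaw":8.5},{"x":0.7,"y":-0.09,"z":0,"turn":0,"jaw":8.5},{"x":0.6,"y":-0.08,"z":0,"turn":0,"jaw":8.5},{"x":0.4,"y":-0.05,"z":0,"turn":0,"jaw":8.5},{"x":0,"y":0,"z":0,"turn":0,"jaw":8.5}]'

```text
t: 31.33
tool_pos: [0.5612, -0.1127, 0.0162]
tool_rot: [-0.141, -2.155, 2.156]
contact_force: [-0.3, -0.3, 0.4]
opening: 0.0854
```

Run:
```python
from h import *
tcp();snap("wrist","w40");snap("side","s40",(190,80,390,230),3.9);tcp()
```

```text
t 31.33 strip frame 0.02 -0.1191 z 0.0162 camdir -7.4 F [-0.3 -0.3  0.4]
t 31.43 strip frame 0.0195 -0.1191 z 0.0162 camdir -7.4 F [-0.3 -0.3 -0.1]
```

View pics/w40.png

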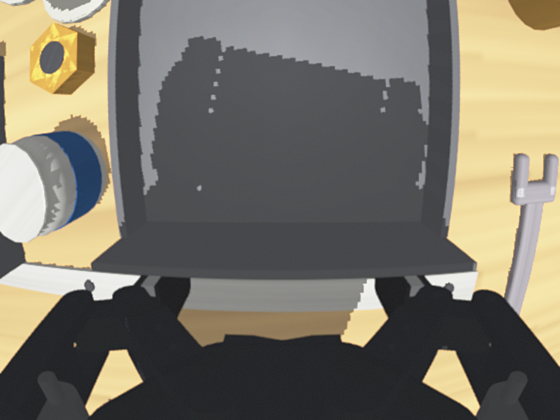

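View pics/s40.png

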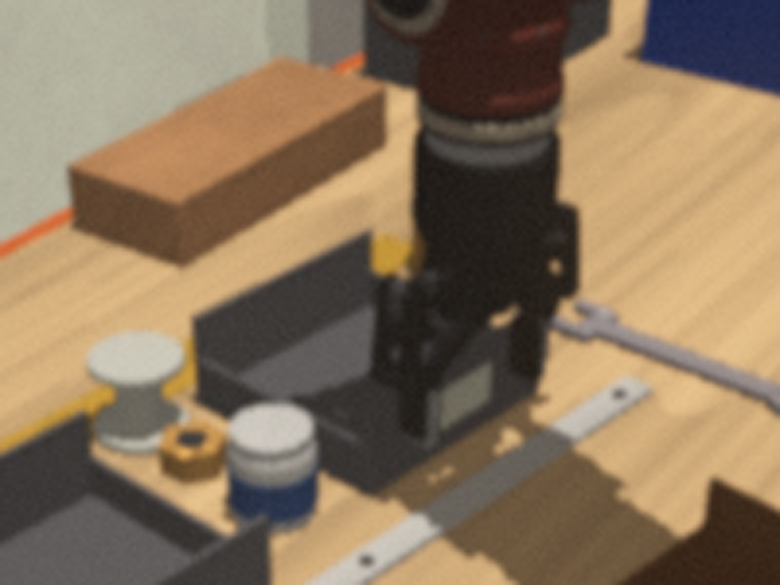

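Run:
```python
from h import *
d=eyes.get_image("side")
for p in ((375,491),(547,398),(197,400)):
    w=onz(d,(190+p[0]/3.9,80+p[1]/3.9),0)[:2]; q=w-O; print(w,(q@XS).round(4),(q@YS).round(4))
print([(np.round(r["point"]).astype(int).tolist(),round(r["score"],2),onz(d,r["point"])[:2].tolist()) for r in pinpoint("side","crate_stamped_far")])
tcp()
```

```text
[ 0.5794 -0.046 ] 0.0296 -0.0507
[ 0.551  -0.1825] 0.0188 -0.1897
[ 0.7185 -0.0603] 0.1694 -0.0472
[([261, 171], 0.97, [0.71, -0.1273]), ([309, 194], 0.41, [0.5638, -0.1119])]
t 31.53 strip frame 0.019 -0.1191 z 0.0162 camdir -7.4 F [-0.5 -0.4 -0.2]
```

>>> play_rows --moves '[{"x":0.4,"y":-0.05,"z":0,"turn":0,"jaw":8.5},{"x":0.6,"y":-0.08,"z":0,"turn":0,"jaw":8.5},{"x":0.7,"y":-0.09,"z":0,"turn":0,"jaw":8.5},{"x":0.7,"y":-0.09,"z":0,"turn":0,"jaw":8.5},{"x":0.6,"y":-0.08,"z":0,"turn":0,"jaw":8.5},{"x":0.4,"y":-0.05,"z":0,"turn":0,"jaw":8.5},{"x":0.2,"y":-0.02,"z":0,"turn":0,"jaw":8.5},{"x":0,"y":0,"z":0,"turn":0,"jaw":8.5}]'

```text
t: 32.2
tool_pos: [0.5968, -0.1172, 0.0162]
tool_rot: [-0.14, -2.155, 2.155]
contact_force: [0.3, 0.0, 0.5]
opening: 0.0847
```

Run:
```python
from h import *
tcp();d=snap("side","s41",(190,80,390,230),3.9);snap("wrist","w41");tcp()
print([(np.round(r["point"]).astype(int).tolist(),round(r["score"],2),onz(d,r["point"])[:2].tolist()) for r in pinpoint("side","crate_stamped_far")])
```

```text
t 32.2 strip frame 0.0559 -0.1191 z 0.0162 camdir -7.4 F [0.3 0.  0.5]
t 32.3 strip frame 0.0557 -0.1191 z 0.0163 camdir -7.4 F [-0.3  0.7  0.8]
[([361, 282], 0.86, [0.3441, 0.0627]), ([255, 168], 0.78, [0.7331, -0.1332])]
```

View pics/s41.png

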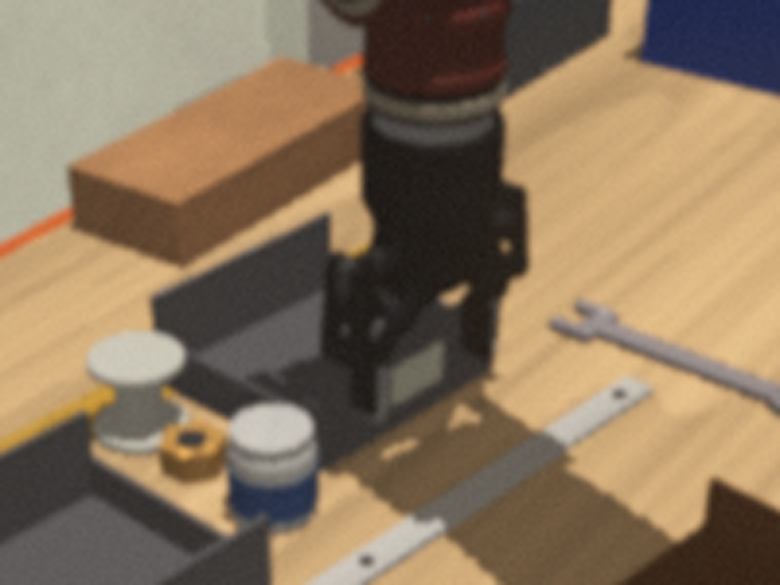

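View pics/w41.png

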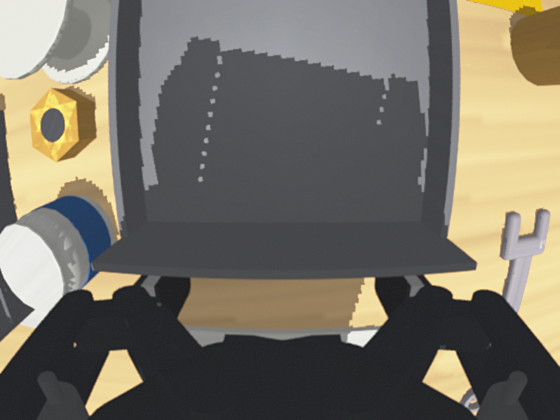

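>>> play_rows --moves '[{"x":0.2,"y":-0.03,"z":0,"turn":0,"jaw":8.5},{"x":0.2,"y":-0.03,"z":0,"turn":0,"jaw":8.5},{"x":0,"y":0,"z":0,"turn":0,"jaw":8.5},{"x":-0.5,"y":0.06,"z":0,"turn":0,"jaw":8.5},{"x":-1.5,"y":0.2,"z":0,"turn":0,"jaw":8.5},{"x":-2,"y":0.25,"z":0,"turn":0,"jaw":8.5},{"x":-0.5,"y":0,"z":3,"turn":0,"jaw":8.5},{"x":0,"y":0,"z":4,"turn":0,"jaw":8.5}]'

```text
t: 33.02
tool_pos: [0.5497, -0.111, 0.0814]
tool_rot: [-0.128, -2.153, 2.147]
contact_force: [1.2, -0.0, 0.2]
opening: 0.085
```

>>> play_rows --moves '[{"x":0,"y":0,"z":4,"turn":0,"jaw":8.5},{"x":-3,"y":0,"z":3,"turn":0,"jaw":8.5},{"x":-3.5,"y":-2,"z":0,"turn":0,"jaw":8.5},{"x":-3.5,"y":-2,"z":0,"turn":0,"jaw":8.5},{"x":-3,"y":-2.5,"z":0,"turn":0,"jaw":8.5},{"x":-2,"y":-3,"z":0,"turn":0,"jaw":8.5},{"x":0,"y":0,"z":0,"turn":0,"jaw":8.5}]'

```text
t: 33.6
tool_pos: [0.4026, -0.2112, 0.1558]
tool_rot: [-0.146, -2.148, 2.156]
contact_force: [0.5, 0.3, -0.0]
opening: 0.085
```

Run:
```python
from h import *
tcp();d=snap("top","t42",(180,80,460,240),2.8);s=snap("side","s42",(100,80,400,305),2.6);tcp()
c=np.array([.7605,-.0226]);a=np.radians(-5.3);xl=np.array([np.cos(a),np.sin(a)])
for q in ["crate_stamped_far","crate_stamped_near","crate_plain_near"]:
  for n,D in (("top",d),("side",s)):
    print(q,n,[(np.round(r["point"]).astype(int).tolist(),round(r["score"],2),onz(D,r["point"])[:2].tolist(),((onz(D,r["point"])[:2]-c)@xl).round(4)) for r in pinpoint(n,q)])
```

```text
t 33.6 strip frame -0.1248 -0.237 z 0.1558 camdir -7.7 F [ 0.5  0.3 -0. ]
t 33.7 strip frame -0.1228 -0.2339 z 0.1558 camdir -7.6 F [-0.6 -0.5 -0.2]
crate_stamped_far top [([280, 307], 0.89, [0.3565, 0.064], np.float64(-0.4103)), ([366, 121], 0.57, [0.754, -0.1329], np.float64(0.0037))]
crate_stamped_far side [([356, 280], 0.72, [0.3529, 0.0633], np.float64(-0.4138)), ([250, 166], 0.69, [0.7487, -0.1332], np.float64(-0.0015)), ([224, 192], 0.56, [0.7238, -0.009], np.float64(-0.0378))]
crate_stamped_near top [([363, 186], 0.74, [0.6087, -0.1192], np.float64(-0.1422)), ([346, 315], 0.62, [0.339, -0.0726], np.float64(-0.4151))]
crate_stamped_near side [([400, 244], 0.74, [0.3307, -0.0709], np.float64(-0.4235)), ([297, 190], 0.63, [0.5959, -0.1117], np.float64(-0.1557))]
crate_plain_near top [([243, 207], 0.84, [0.5705, 0.141], np.float64(-0.2043))]
crate_plain_near side [([226, 254], 0.69, [0.5824, 0.146], np.float64(-0.1929))]
```

View pics/t42.png

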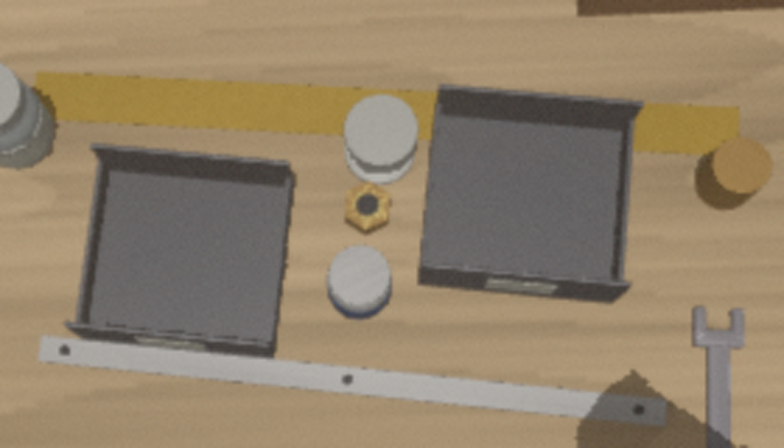

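View pics/s42.png

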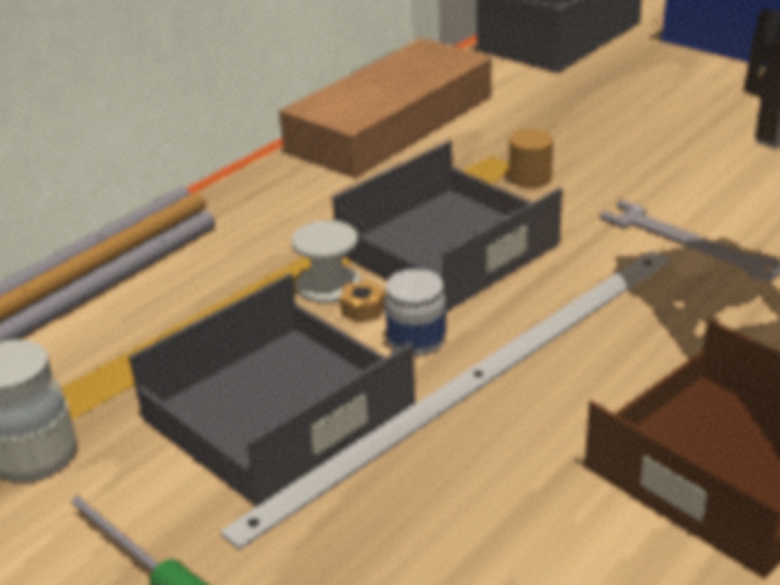

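Run:
```python
from h import *
from station import finish_job
d=eyes.get_image("top")
c=np.array([.7605,-.0226]);a=np.radians(-5.3);xl=np.array([np.cos(a),np.sin(a)])
P=[onz(d,(180+p[0]/2.8,80+p[1]/2.8),.06)[:2] for p in ((440,87),(641,103))]
print(P,[((p-c)@xl).round(4) for p in P]); tcp()
if all(abs((p-c)@xl)<.015 for p in P): print(finish_job())
```

```text
[array([ 0.7554, -0.0649]), array([ 0.7375, -0.2104])] [np.float64(-0.0012), np.float64(-0.0056)]
t 34.05 strip frame -0.1219 -0.2322 z 0.1554 camdir -7.3 F [ 0.9 -0.1  0.7]
the job is handed in; nothing more can be done
None
```

The job is done and handed in at about 34 s of the 72 s. The stamped crate, the one on the robot's right, now stands on the yellow line.

- **Tipping:** I tipped the left crate and then the right one towards the robot with the closed fingertips. The left reached 56° measured in the side view. The right reached about 56°, judged from the fingertip position plus a 48° image reading partway up. Both were lowered back flat along the same arc.
- **Finding the stamp:** No camera could see the undersides during those tips. I tipped the right crate once more, from its far side with one fingertip, to about 65° by the fingertip position. The wrist camera then showed a thin orange streak, a grey gap and more orange along the underside edge. That matches the ring-and-dot stamp, and the networks also called this crate "stamped". I did not look under the left crate.
- **Pushing:** I pushed the right crate forward about 68 mm to the line, with both open fingers on its near wall.
- **Last checks:** The far edge came out between -6 and +4 mm across the line, from the rim corners in the top view and the networks in both views. The crate is about 2° off square. The left crate's near edge is within about 7 mm of where it started, which is within the networks' scatter. The other things look unmoved in the final pictures, and the arm is clear of everything.

Before handing in, the networks also reported the brown look-alike and one false point near the spool. I left both out.

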